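# Set up the pipe rest: risers, lopsided roller arm and clamp plate on four studs

### The arm

A 6-joint arm with a two-finger parallel gripper is mounted at the origin on the work surface. World frame = base frame: x ahead of the robot, y to its left, z up, the work surface at z = 0. Lengths are in m, angles in rad, forces in N, time in s.
With the tool pointing down it reaches from about 0.3 to 0.875 m from the base axis. Payload 4.2 kg.
Tool frame: the origin (TCP) lies midway between the tips of the shut fingers; the grasp point (between the pads) lies 19 mm behind it; z points along the fingers, y is the line along which they close (so a half turn about z gives the same grasp; the last joint's range is limited). The gripper opens to 85 mm and grips with 20 to 120 N. Pads are 22 mm wide; open, the fingers measure 114 mm over their backs; the gripper's body (76 mm by 85 mm) begins 54 mm behind the grasp point. The pads swing forward as they close: fully open they stand 13 mm farther back than shut.
Start: joints at [1.112, 0.32, 1.565, -0, 1.257, -0.02], TCP at [0.244, 0.521, 0.231] pointing down, gripper open.
Joint ranges: [-3.11, 3.11], [-0.84, 2.01], [0.21, 2.61], [-1.34, 4.49], [0.05, 2.63], [-2.56, 2.56]. Speed limits (rad/s): [2.57, 2.57, 3.14, 3.14, 3.14, 3.14].

### API

Orientations are given as a 3x3 rotation matrix whose columns are the frame's x, y, z axes.
In Python, from bench import telemetry, vision, order gives the robot as it stands.
- The arm moves only by the tool jog_arm, never from a script. Its argument "moves" is a list that holds one entry, the list of rows, each a list of 7 numbers: the shift along the tool's x, y, z each as a share of 2.5 cm, from -1 to 1, then the turn, a rotation vector about the tool's x, y, z each as a share of 0.12 rad, from -1 to 1, then the gripper command: -1 is fully open, 1 is shut, values between are in proportion. A call has 1 to 20 rows; each row shifts and turns the commanded pose from where the row before left it, along the tool's axes as they then stand; what a row does not reach is not made up. A row lasts 1/10 s, in which the tool goes at most 50 mm and 8.59 degrees, less where a joint would pass 70% of its speed; a pose out of reach is approached as far as the arm can. A call with a number of a shift or a turn outside -1 to 1 is refused whole. A call with a gripper value outside its range is refused whole. The fingers move at their own pace and stop on an object; "newtons" is the grip in N (left out, the last holds). Time passes only in rows, so rows that do not move let the fingers close. It gives the time, the measured TCP pose, the force, the opening and the grip force at its end, in the units of the state.
- telemetry.sense(): the state, without advancing time (a new reading comes with each control period).
- vision.grab_frame(name): name is "scene" or "top"; returns the picture (420x560x3 uint8, red, green, blue); there is no depth.
- vision.get_calibration(name): a dict with "fov_y" (degrees; the focal length in pixels is half the picture's height over the tangent of half this angle, whatever the lens; pixels are square), "cx", "cy" (the principal point, pixels), "xyz" and "attitude" of the camera in the world. Camera axes: x right, y down, z forward; pixel columns grow to the right and rows downward; lengths in m; the calibration is good to about 2 mm. A picture is of the moment at which its call begins. get_calibration takes no time and is no camera call.
- order.finish_job(): hands the job in; it is judged then, once.
Trained networks look in the newest picture that a camera, given by its name, has taken for a name from the list of things; names that differ only in an ending like _2 or _b are one class to them, and where a whole thing is asked for, a point or a joint stands for the part that bears it (a point fixed in the world has none). Each returns a list of dicts, best first, with "p" (0 to 1); they miss things now and then, are a little off and sometimes report something else, mostly with a low value. They report only what shows in the picture. A call takes as long as a camera call. They do not tell look-alikes from the thing itself.
- vision.look_for(camera, query): "point" ([x, y, z] in m, in the coordinates of the camera as it stood for that picture, good to about 4 mm: the middle of the surface that is visible of it).
The state is a dict: "time_s": time; "qpos": joint angles; "dq": joint speeds; "tau": joint torques, N m; "eef_pos": TCP position; "orientation": TCP orientation; "force": force on the tool from outside, world axes, zero at the start; "wrist_torque": the same for the moment, N m; "gripper_width": opening from 0.0 (shut) to 1.0 (fully open); "gripper_force": force on a finger pad.
Only numpy, scipy, OpenCV 4.12 (cv2) and the standard library are available. Lean on these libraries where they do the work, as an engineer would, in place of code of your own. Each camera call takes 0.05 s, during which the arm holds its last target. There are 200 camera calls.

### The job

Set up the pipe rest on the glassblower's bench: put every aluminium riser plate lying on the bench down over the four studs of the green mounting block, then the roller arm on top of them with its rollers out over the block's orange end, then the blue clamp plate on top of the arm, each with all four holes over the studs and pushed fully home. The roller arm is lopsided and waxed, so it droops if held away from its balance point: give it a trial lift, shift your grip until it hangs level, and carry it level well clear of the bench. Leave the jacks, the wooden block and the glass tumbler where they are.

Things in the scene. Friction and masses are not known exactly. Their poses are not given: they have to be found in the camera images.
- block: green mounting block fixed to the bench, 156 x 44 mm, flat top 35 mm above the bench, on a dark base plate 200 x 80 x 8 mm. Origin: at bench height under its centre; x along its length towards the orange-painted end, z up. Four upright steel studs, 10 mm in diameter with domed ends, stand on its top at x = +-55, y = +-11 mm; their tips are 56 mm above the top (91 mm above the bench).
- block_top (a point): centre of the block's flat top, 35 mm above the bench, between the four studs; axes as the block's
- riser1: flat aluminium riser plate, 150 x 46 x 8 mm, about 0.13 kg, all risers alike. Origin: centre of its underside; x along its length, y across its 46 mm width, z up. Four 14 mm holes right through at x = +-55, y = +-11 mm. The same either way round. Lies flat on the bench. May be absent (None).
- riser2: flat aluminium riser plate, 150 x 46 x 8 mm, about 0.13 kg, all risers alike. Origin: centre of its underside; x along its length, y across its 46 mm width, z up. Four 14 mm holes right through at x = +-55, y = +-11 mm. The same either way round. Lies flat on the bench. May be absent (None).
- riser3: flat aluminium riser plate, 150 x 46 x 8 mm, about 0.13 kg, all risers alike. Origin: centre of its underside; x along its length, y across its 46 mm width, z up. Four 14 mm holes right through at x = +-55, y = +-11 mm. The same either way round. Lies flat on the bench. May be absent (None).
- riser4: flat aluminium riser plate, 150 x 46 x 8 mm, about 0.13 kg, all risers alike. Origin: centre of its underside; x along its length, y across its 46 mm width, z up. Four 14 mm holes right through at x = +-55, y = +-11 mm. The same either way round. Lies flat on the bench. May be absent (None).
- roller_arm: roller arm: waxed aluminium flat bar 308 x 46 x 10 mm carrying a red roller head on one end and a red heel casting on the other, 0.37 to 0.93 kg. Origin: bar's underside, middle of its four 14 mm holes (x = +-55, y = +-11 mm); x along the bar towards the rollers, z up. Bar from x = -150 to +158 mm. Lies flat, rollers up and roughly away from the robot. Its balance is described under roller_heel.
- roller_nose (a point): on the bar's upper face under the middle of the roller head, at x = 123 mm of the arm. The head, with two steel rollers, spans x = 90 to 156 mm, is 42 mm wide, and its top is 50 mm above the bar's underside.
- roller_heel (a point): under the middle of the heel casting, at x = -132 mm of the arm (spans -146 to -118; top 32 mm above the underside). Either casting may be solid or hollow, so the balance point cannot be seen: on the centre line anywhere from x = -28 to +76 mm. The bar's edges are slippery (friction about 0.15): grip with 50 N or more; held some 30 to 40 mm off balance it turns in the fingers and droops.
- clamp_plate: blue painted steel clamp plate, 150 x 46 x 6 mm, 0.25 kg, the same hole pattern, origin (centre of its underside) and axes as the riser plates. It goes on last, between the arm's roller head and heel casting.
- jacks: bystander: steel glassblower's jacks (sprung tongs) 260 mm long, lying on the bench; leave alone
- wood_block: bystander: dark cherry-wood shaping cup, 92 mm across, with a light wooden handle, 260 mm long in all; leave alone
- tumbler: bystander: amber glass tumbler, 72 mm across, 85 mm tall, standing upright; leave alone
There are look-alikes about, which are no part of the job. Of the things that look like the block, the larger one is meant.

How it is judged:
On the way, in this order (a step that is already met when the one before it is completed fails the run):
1. every riser plate present lies flat on the block, on its four studs, let go (x of riser1 in the frame of block_top between -0.005 and 0.005 m and y of riser1 in the frame of block_top between -0.005 and 0.005 m and angle between each of riser1, riser2, riser3, riser4's own z axis and vertical below 0.05 rad and (z of riser1 in the frame of block_top between -0.0025 and 0.0025 m or z of riser1 in the frame of block_top between 0.0055 and 0.0105 m or z of riser1 in the frame of block_top between 0.0135 and 0.0185 m or z of riser1 in the frame of block_top between 0.0215 and 0.0265 m) and x of riser2 in the frame of block_top between -0.005 and 0.005 m and y of riser2 in the frame of block_top between -0.005 and 0.005 m and (z of riser2 in the frame of block_top between -0.0025 and 0.0025 m or z of riser2 in the frame of block_top between 0.0055 and 0.0105 m or z of riser2 in the frame of block_top between 0.0135 and 0.0185 m or z of riser2 in the frame of block_top between 0.0215 and 0.0265 m) and x of riser3 in the frame of block_top between -0.005 and 0.005 m and y of riser3 in the frame of block_top between -0.005 and 0.005 m and (z of riser3 in the frame of block_top between -0.0025 and 0.0025 m or z of riser3 in the frame of block_top between 0.0055 and 0.0105 m or z of riser3 in the frame of block_top between 0.0135 and 0.0185 m or z of riser3 in the frame of block_top between 0.0215 and 0.0265 m) and x of riser4 in the frame of block_top between -0.005 and 0.005 m and y of riser4 in the frame of block_top between -0.005 and 0.005 m and (z of riser4 in the frame of block_top between -0.0025 and 0.0025 m or z of riser4 in the frame of block_top between 0.0055 and 0.0105 m or z of riser4 in the frame of block_top between 0.0135 and 0.0185 m or z of riser4 in the frame of block_top between 0.0215 and 0.0265 m) and contact force between each of riser1, riser2, riser3, riser4 and the fingers below 0.3 N), for 0.3 s.
2. the roller arm is held level, its underside more than 90 mm above the bench, tilted less than 0.06 rad, for 0.8 s (height (world z) of roller_arm above 0.09 m and angle between roller_arm's own z axis and vertical below 0.06 rad and contact force between roller_arm and the fingers above 2 N), for 0.8 s.
3. the roller arm lies flat on the risers over all four studs, rollers over the orange end, let go (x of roller_arm in the frame of block_top between -0.005 and 0.005 m and y of roller_arm in the frame of block_top between -0.005 and 0.005 m and angle between roller_arm's own z axis and vertical below 0.05 rad and x of roller_nose in the frame of block_top above 0.1 m and (z of roller_arm in the frame of block_top between 0.0135 and 0.0185 m or z of roller_arm in the frame of block_top between 0.0215 and 0.0265 m or z of roller_arm in the frame of block_top between 0.0295 and 0.0345 m) and z of each of riser1, riser2, riser3, riser4 in the frame of roller_arm below -0.005 m and contact force between roller_arm and the fingers below 0.3 N), for 0.3 s.
At the end, for the whole second after the job is handed in: Every riser present lies on the block, the roller arm on top of the risers with its rollers over the orange end, the clamp plate flat on the arm's bar: each within 5 mm of the stud pattern's centre, tilted less than 0.05 rad, within 2.5 mm of its proper height (fully home), all at rest (x of riser1 in the frame of block_top between -0.005 and 0.005 m and y of riser1 in the frame of block_top between -0.005 and 0.005 m and angle between each of riser1, riser2, riser3, riser4, roller_arm, clamp_plate's own z axis and vertical below 0.05 rad and (z of riser1 in the frame of block_top between -0.0025 and 0.0025 m or z of riser1 in the frame of block_top between 0.0055 and 0.0105 m or z of riser1 in the frame of block_top between 0.0135 and 0.0185 m or z of riser1 in the frame of block_top between 0.0215 and 0.0265 m) and x of riser2 in the frame of block_top between -0.005 and 0.005 m and y of riser2 in the frame of block_top between -0.005 and 0.005 m and (z of riser2 in the frame of block_top between -0.0025 and 0.0025 m or z of riser2 in the frame of block_top between 0.0055 and 0.0105 m or z of riser2 in the frame of block_top between 0.0135 and 0.0185 m or z of riser2 in the frame of block_top between 0.0215 and 0.0265 m) and x of riser3 in the frame of block_top between -0.005 and 0.005 m and y of riser3 in the frame of block_top between -0.005 and 0.005 m and (z of riser3 in the frame of block_top between -0.0025 and 0.0025 m or z of riser3 in the frame of block_top between 0.0055 and 0.0105 m or z of riser3 in the frame of block_top between 0.0135 and 0.0185 m or z of riser3 in the frame of block_top between 0.0215 and 0.0265 m) and x of riser4 in the frame of block_top between -0.005 and 0.005 m and y of riser4 in the frame of block_top between -0.005 and 0.005 m and (z of riser4 in the frame of block_top between -0.0025 and 0.0025 m or z of riser4 in the frame of block_top between 0.0055 and 0.0105 m or z of riser4 in the frame of block_top between 0.0135 and 0.0185 m or z of riser4 in the frame of block_top between 0.0215 and 0.0265 m) and x of roller_arm in the frame of block_top between -0.005 and 0.005 m and y of roller_arm in the frame of block_top between -0.005 and 0.005 m and x of roller_nose in the frame of block_top above 0.1 m and (z of roller_arm in the frame of block_top between 0.0135 and 0.0185 m or z of roller_arm in the frame of block_top between 0.0215 and 0.0265 m or z of roller_arm in the frame of block_top between 0.0295 and 0.0345 m) and z of each of riser1, riser2, riser3, riser4 in the frame of roller_arm below -0.005 m and x of clamp_plate in the frame of block_top between -0.005 and 0.005 m and y of clamp_plate in the frame of block_top between -0.005 and 0.005 m and z of clamp_plate in the frame of roller_arm between 0.0075 and 0.0125 m and linear speed of each of riser1, riser2, riser3, riser4, roller_arm, clamp_plate below 0.02 m/s); the robot touches nothing.
It fails at once if a bystander (jacks, wooden block, tumbler) is moved more than 30 mm (distance of any of jacks, wood_block, tumbler from where it was at the start of the episode above 0.03 m).
Of riser1, riser2, riser3, riser4 only 2 to 4 are there at a start; the rules pass over those that are not, and their reading is None.
At some moment in a run one of riser1, riser2, riser3, riser4, roller_arm, clamp_plate may be knocked a few centimetres aside while the robot is not near it.
It also fails if it takes over 210 s, if anything falls off the work surface, if the arm or the gripper's body presses on something with over 40 N, if the wrist force passes 120 N, or if a joint passes its speed limit or range.

## Working session

There is one attempt and no reset: what is moved stays moved. The work goes in short steps, Python scripts to look and compute and a tool call to move; the robot and the scene stay as the last step left them, time stands still between calls to the robot, and variables do not carry over. Pictures are saved under pics/ and viewed, at most 14 in all, crops included, and the job is handed in when it is done.

Besides the shell and the picture viewer there is one more tool, called after "Emit:" by a JSON object that holds its "method" and its "body". jog_arm: Moves the arm, as the interface text tells. Its arguments: {"type":"object","properties":{"moves":{"type":"array","items":{"type":"array","items":{"type":"array","items":{"type":"number","minimum":-1,"maximum":1}}}},"newtons":{"type":"number"}},"required":["moves"]}

```bash
mkdir -p pics; ls; python3 - <<'E'
from bench import telemetry, vision, order
import cv2, json
s=telemetry.sense()
for k,v in s.items(): print(k,v)
for n in("scene","top"):
    cv2.imwrite(f"pics/{n}0.png",vision.grab_frame(n)[:,:,::-1])
    c=vision.get_calibration(n); print(n,c)
E
```

```text
pics
time_s 0.0
qpos [ 1.11196882e+00  3.20307368e-01  1.56566229e+00  2.81083745e-05
  1.25740167e+00 -2.00261031e-02]
dq [ 0.00024451  0.00055203 -0.00075826 -0.00115974  0.00102456 -0.00017809]
tau [-9.83574100e-04 -4.15520310e+01 -2.34164822e+01 -1.02729159e-04
  8.27890879e-03 -1.76245919e-05]
eef_pos [0.24408864 0.52010187 0.23047987]
orientation [[-9.05257825e-01  4.24861872e-01 -8.11742422e-04]
 [ 4.24862643e-01  9.05256444e-01 -1.58286526e-03]
 [ 6.23359600e-05 -1.77778019e-03 -9.99998418e-01]]
force [-0.80733418  0.69947196 -0.15640585]
wrist_torque [ 0.00826304 -0.02904045 -0.050315  ]
gripper_force 0.0
gripper_width 1.0021257731308348
scene {'fov_y': 47.445420317314074, 'cx': 283.207120721512, 'cy': 209.48094679527384, 'xyz': array([1.49372452, 0.01439186, 1.06166935]), 'attitude': array([[ 0.04266896,  0.72999967, -0.68211424],
       [ 0.99907701, -0.03455798,  0.02551225],
       [-0.00494855, -0.68257324, -0.73080045]])}
top {'fov_y': 47.894551660266856, 'cx': 279.43826434693943, 'cy': 205.90068173125985, 'xyz': array([0.43000937, 0.06965691, 1.28510815]), 'attitude': array([[ 1.38911969e-02, -9.94098702e-01,  1.07586265e-01],
       [-9.99903435e-01, -1.37681798e-02,  1.88616784e-03],
       [-3.93769956e-04, -1.07602077e-01, -9.94193964e-01]])}
```

View pics/scene0.png

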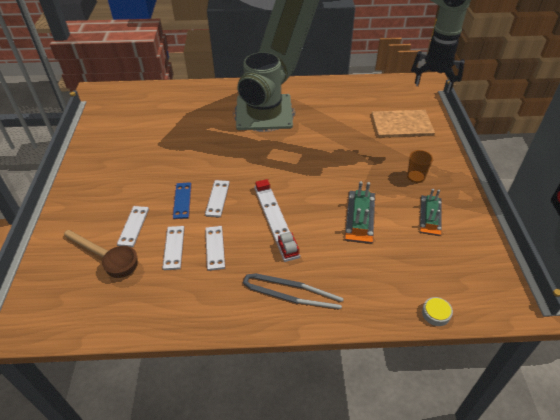

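View pics/top0.png

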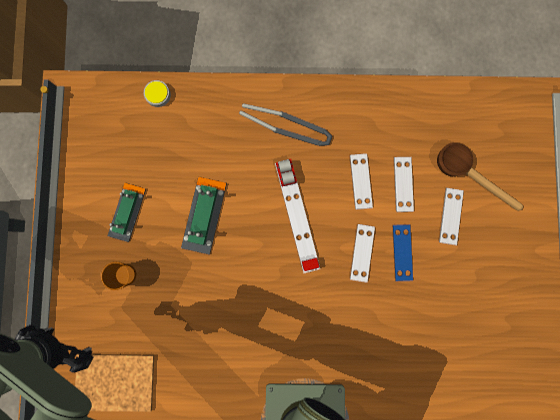

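```bash
cat > h.py <<'E'
from bench import telemetry, vision, order
import numpy as np, cv2
from scipy.optimize import minimize
from scipy.spatial.transform import Rotation as R
CAL={n:vision.get_calibration(n) for n in("scene","top")}
def proj(n,P):
    c=CAL[n]; f=210/np.tan(np.radians(c["fov_y"])/2)
    q=(np.atleast_2d(P)-c["xyz"])@c["attitude"]
    return q[:,:2]/q[:,2:]*f+[c["cx"],c["cy"]]
def back(n,uv,z):
    c=CAL[n]; f=210/np.tan(np.radians(c["fov_y"])/2); uv=np.atleast_2d(uv)
    d=np.c_[(uv-[c["cx"],c["cy"]])/f,np.ones(len(uv))]@c["attitude"].T
    return c["xyz"]+d*((z-c["xyz"][2])/d[:,2])[:,None]
def mask(img,kind):
    h=cv2.cvtColor(img,cv2.COLOR_RGB2HSV); H,S,V=[h[...,i].astype(int) for i in range(3)]
    m={"white":(S<50)&(V>150),"blue":(H>100)&(H<125)&(S>120)&(V>60),
       "green":((H>65)&(H<95)&(S>80)&(V>40))|((H>6)&(H<14)&(S>225)&(V>180)),
       "red":((H<5)|(H>173))&(S>150)&(V>80)}[kind]
    return m.astype(np.uint8)
def box(x,y,a,L,W,z0,z1,x0=None):
    xs=(-L/2,L/2) if x0 is None else (x0,x0+L)
    c,s=np.cos(a),np.sin(a)
    return np.array([[x+c*u-s*v,y+s*u+c*v,z] for u in xs for v in(-W/2,W/2) for z in(z0,z1)])
def blobs(m,amin=150):
    n,l,st,ce=cv2.connectedComponentsWithStats(m)
    return [((l==i),ce[i],st[i]) for i in range(1,n) if st[i,4]>amin]
def fit(n,bm,p0,L,W,z0,z1,x0=None):
    ys,xs=np.nonzero(bm); X0,Y0=xs.min()-12,ys.min()-12; X1,Y1=xs.max()+13,ys.max()+13
    K=8
    t=cv2.morphologyEx(bm.astype(np.uint8),cv2.MORPH_CLOSE,np.ones((5,5)))[max(Y0,0):Y1,max(X0,0):X1]
    X0,Y0=max(X0,0),max(Y0,0)
    def cost(p):
        h=cv2.convexHull(((proj(n,box(*p[:2],p[2],L,W,z0,z1,x0))+.5-[X0,Y0])*K).astype(np.float32))
        r=np.zeros((t.shape[0]*K,t.shape[1]*K),np.uint8); cv2.fillConvexPoly(r,np.round(h).astype(np.int32),255)
        r=cv2.resize(r,(t.shape[1],t.shape[0]),interpolation=cv2.INTER_AREA)/255.
        return np.abs(r-t).sum()
    b=None
    for k in range(2):
        p=p0 if b is None else b.x
        b=minimize(cost,p,method="Nelder-Mead",options=dict(initial_simplex=np.array([p,p+[.006,0,0],p+[0,.006,0],p+[0,0,.06]]),xatol=1e-4,fatol=.01))
    return b.x,b.fun/t.sum()
def plates(kind,H,n="top",z0=0,amin=150):
    img=vision.grab_frame(n); out=[]
    for bm,c,st in blobs(mask(img,kind),amin):
        r=cv2.minAreaRect(np.argwhere(bm)[:,::-1].astype(np.float32))
        w=back(n,cv2.boxPoints(r),z0+H); e=[w[1]-w[0],w[2]-w[1]]; e=max(e,key=np.linalg.norm)
        out.append((np.r_[w.mean(0)[:2],np.arctan2(e[1],e[0])],np.linalg.norm(e),bm,img,st))
    return out
def plan(xyz,xdir):
    """shares along tool axes for going to xyz with the tool x axis along world angle xdir (mod pi)"""
    s=telemetry.sense(); O=np.array(s["orientation"]); d=O.T@(np.array(xyz)-s["eef_pos"])
    best=None
    for k in(0,np.pi):
        a=xdir+k; T=np.array([[np.cos(a),np.sin(a),0],[np.sin(a),-np.cos(a),0],[0,0,-1]]).T
        rv=R.from_matrix(O.T@T).as_rotvec()
        if best is None or np.linalg.norm(rv)<np.linalg.norm(best): best=rv
    print("at",np.round(s["eef_pos"],4),"q6 %.2f"%s["qpos"][5],"shift shares",np.round(d/.025,2),"turn shares",np.round(best/.12,2))
E
python3 - <<'E'
from h import *
im={n:cv2.imread(f"pics/{n}0.png")[:,:,::-1].copy() for n in("top","scene")}
for q in("riser1","clamp_plate","roller_arm","roller_nose","block","tumbler"):
    vision.grab_frame("top") if q=="riser1" else 0
    for d in vision.look_for("top",q): print(q,round(d["p"],2),np.round(CAL["top"]["xyz"]+CAL["top"]["attitude"]@d["point"],3))
for kind,H,L in(("white",.008,.15),("blue",.006,.15),("green",.035,.156)):
    for p,l,bm,img,st in plates(kind,H):
        if .1<l<.35:
            f=fit("top",bm,p,L,.046 if kind!="green" else .044,0 if kind!="green" else .008,H)
            print(kind,st[:4],np.round(p,4),round(l,3),"fit",np.round(f[0],4),round(f[1],3))
t=im["top"]
a=cv2.resize(t[165:265,170:240],None,fx=5,fy=5,interpolation=cv2.INTER_CUBIC); b=cv2.resize(t[150:280,265:330],None,fx=4,fy=4,interpolation=cv2.INTER_CUBIC)
o=np.zeros((520,620,3),np.uint8); o[:500,:350]=a; o[:520,355:615]=b
cv2.imwrite("pics/crop1.png",o[:,:,::-1])
E
```

```text
riser1 0.85 [ 0.545 -0.394  0.009]
riser1 0.78 [ 0.445 -0.149  0.006]
riser1 0.73 [ 0.638 -0.147  0.01 ]
riser1 0.66 [ 0.635 -0.264  0.009]
riser1 0.64 [ 0.451 -0.263  0.008]
clamp_plate 0.79 [ 0.449 -0.262  0.009]
clamp_plate 0.56 [0.379 0.498 0.047]
roller_arm 0.61 [0.539 0.026 0.007]
roller_nose 0.97 [0.543 0.024 0.01 ]
roller_nose 0.44 [ 0.68  -0.418  0.027]
block 0.8 [0.542 0.482 0.014]
block 0.78 [0.538 0.275 0.013]
tumbler 0.64 [0.377 0.496 0.046]
white [554  94   6 123] [ 0.7221 -0.6908  3.1397] 0.341 fit [ 0.68   -0.7135  3.1423] 0.433
white [350 154  23  55] [ 0.6404 -0.1492 -3.0443] 0.15 fit [ 0.641  -0.1498 -3.039 ] 0.045
white [394 157  20  55] [ 0.6338 -0.2657 -3.1129] 0.15 fit [ 0.6344 -0.2664 -3.1089] 0.049
white [281 183  36  81] [ 0.5249  0.0191 -2.8777] 0.216 fit [ 0.5248  0.0193 -2.8726] 0.305
white [440 188  23  57] [ 0.5477 -0.394  -0.1464] 0.15 fit [ 0.5483 -0.3949 -0.1445] 0.063
white [350 224  25  58] [ 0.4452 -0.1519 -0.1387] 0.15 fit [ 0.4455 -0.1524 -0.1458] 0.041
blue [393 225  20  56] [ 0.4477 -0.2606 -3.1086] 0.148 fit [ 0.4476 -0.261  -3.1039] 0.054
green [188 186  30  59] [ 0.5388  0.2763 -0.2045] 0.153 fit [ 0.5395  0.2786 -0.2053] 0.073
green [112 190  26  44] [ 0.544   0.4831 -0.2729] 0.115 fit [ 0.55    0.4835 -0.276 ] 0.883
```

View pics/crop1.png

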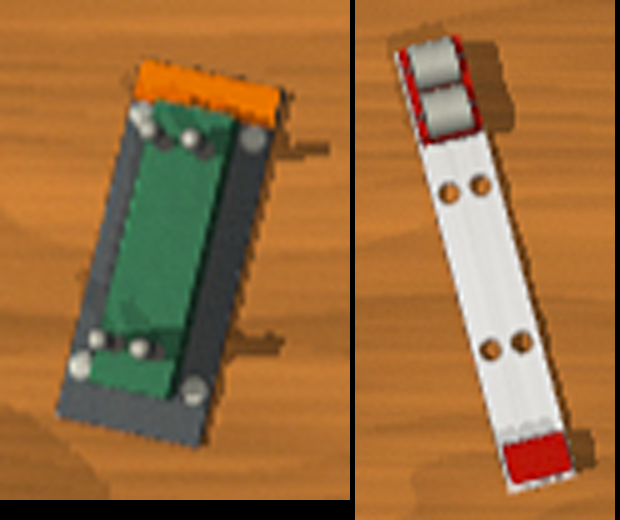

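```bash
python3 - <<'E'
from h import *
im={n:cv2.imread(f"pics/{n}0.png") for n in("top","scene")}
a=cv2.resize(im["top"][175:255,182:232],None,fx=7,fy=7,interpolation=cv2.INTER_CUBIC)
b=cv2.resize(im["scene"][178:244,338:386],None,fx=8,fy=8,interpolation=cv2.INTER_CUBIC)
o=np.zeros((570,780,3),np.uint8); o[:560,:350]=a; o[:528,380:764]=b
# green-only top-face quad (side faces darker): print V histogram-based fit
h=cv2.cvtColor(im["top"],cv2.COLOR_BGR2HSV); m=((h[...,0]>65)&(h[...,0]<95)&(h[...,1]>80)&(h[...,2]>70)).astype(np.uint8); m[:,:180]=0
for bm,c,st in blobs(m):
    r=cv2.minAreaRect(np.argwhere(bm)[:,::-1].astype(np.float32)); w=back("top",cv2.boxPoints(r),.035); print(st,np.round(w,4).tolist())
# predicted studs for the rough pose, to compare with the crops
x,y,yaw=.5385,.277,-.21
c,s=np.cos(yaw),np.sin(yaw)
P=np.array([[x+c*u-s*v,y+s*u+c*v,.088] for u in(-.055,.055) for v in(-.011,.011)])
print(((proj("top",P)+.5-[182,175])*7).round(0).tolist()); print(((proj("scene",P)+.5-[338,178])*8+[380,0]).round(0).tolist())
cv2.imwrite("pics/crop2.png",o)
E
```

```text
[188 192  28  53 744] [[0.4692, 0.3147, 0.035], [0.6096, 0.2859, 0.035], [0.6, 0.2437, 0.035], [0.4599, 0.273, 0.035]]
[[113.0, 424.0], [54.0, 411.0], [186.0, 130.0], [127.0, 117.0]]
[[556.0, 31.0], [616.0, 38.0], [537.0, 246.0], [601.0, 253.0]]
```

View pics/crop2.png

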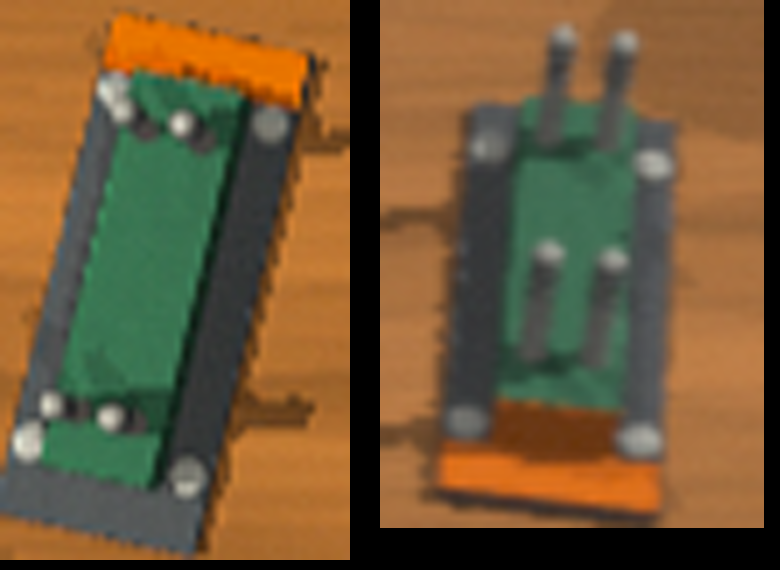

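```bash
python3 - <<'E'
from h import *
from scipy.optimize import least_squares
o={"top":(np.array([[112,417],[51,405],[182,124],[123,111]])/7+[182,175]-.5),"scene":(np.array([[563,35],[625,41],[549,252],[613,260]])-[380,0])/8+[338,178]-.5}
def P(p):
    c,s=np.cos(p[2]),np.sin(p[2]); return np.array([[p[0]+c*u-s*v,p[1]+s*u+c*v,.087] for u in(-.055,.055) for v in(-.011,.011)])
for ns in(["top"],["scene"],["top","scene"]):
    f=lambda p:np.concatenate([(proj(n,P(p))-o[n]).ravel() for n in ns])
    r=least_squares(f,[.54,.277,-.2]); print(ns,np.round(r.x,4),np.round(r.fun,1))
# arm: white bar with both red castings -> fit whole bar outline in top picture
img=cv2.imread("pics/top0.png")[:,:,::-1].copy()
h=cv2.cvtColor(img,cv2.COLOR_RGB2HSV)
g=[]
for lo,hi in(((0,0,0),(0,0,0)),):pass
# hole centres of the arm: brown blobs within the bar
bar=mask(img,"white"); bar=[b for b,c,st in blobs(bar) if abs(st[0]-281)<4][0].astype(np.uint8)
cs,hi=cv2.findContours(bar,cv2.RETR_CCOMP,cv2.CHAIN_APPROX_NONE)
H=[cv2.moments(c) for c,q in zip(cs,hi[0]) if q[3]>=0 and cv2.contourArea(c)>3]
H=np.array([[m["m10"]/m["m00"],m["m01"]/m["m00"]] for m in H]); W=back("top",H,.009); print(np.round(W,4),W.mean(0))
print(back("top",cv2.boxPoints(cv2.minAreaRect(np.argwhere(bar)[:,::-1].astype(np.float32))),.01).round(4))
# tool as a calibration check
print(proj("top",telemetry.sense()["eef_pos"]),proj("scene",telemetry.sense()["eef_pos"]))
E
```

```text
['top'] [ 0.5408  0.2784 -0.2044] [-0.1  0.1  0.1 -0.  -0.  -0.   0.  -0. ]
['scene'] [ 0.5402  0.2805 -0.1983] [ 0.1  0.1 -0.1  0.1  0.  -0.1 -0.  -0.2]
['top', 'scene'] [ 0.5407  0.2793 -0.2011] [-0.4  0.2 -0.2  0.  -0.5 -0.  -0.4 -0.  -0.2  0.3 -0.5  0.3 -0.4  0.1
 -0.5 -0. ]
[[ 0.4844  0.0198  0.009 ]
 [ 0.4899 -0.0015  0.009 ]
 [ 0.59    0.0491  0.009 ]
 [ 0.5961  0.0277  0.009 ]] [0.54012449 0.02378192 0.009     ]
[[ 0.6223  0.0696  0.01  ]
 [ 0.6347  0.0252  0.01  ]
 [ 0.4269 -0.0309  0.01  ]
 [ 0.4149  0.0127  0.01  ]]
[[ 71.18283279 340.04971304]] [[431.4009202   91.69015339]]
```

```bash
python3 - <<'E'
from h import *
plan([.4455,-.1522,.08],-.146)
E
```

```text
at [0.2443 0.5205 0.2313] q6 -0.02 shift shares [-18.72 -20.94   6.05] turn shares [ 0.    0.   -2.44]
```

Emit:
{"method": "jog_arm", "body": {"moves": [[[-0.9,-1,0,0,0,0,-0.4],[-0.9,-1,0,0,0,0,-0.4],[-0.9,-1,0,0,0,0,-0.4],[-0.9,-1,0,0,0,0,-0.4],[-0.9,-1,0,0,0,0,-0.4],[-0.9,-1,0,0,0,0,-0.4],[-0.9,-1,0,0,0,0,-0.4],[-0.9,-1,0,0,0,0,-0.4],[-0.9,-1,0,0,0,0,-0.4],[-0.9,-1,0,0,0,0,-0.4],[-0.9,-1,0,0,0,0,-0.4],[-0.9,-1,0,0,0,0,-0.4],[-0.9,-1,0,0,0,0,-0.4],[-0.9,-1,0,0,0,0,-0.4],[-0.9,-1,0,0,0,0,-0.4],[-0.9,-1,0,0,0,0,-0.4],[-0.9,-1,0,0,0,0,-0.4],[-0.9,-1,0,0,0,0,-0.4],[-0.9,-1,0,0,0,0,-0.4],[-0.9,-1,0,0,0,0,-0.4]]]}}

```text
time_s: 2.6
eef_pos: [0.4395, -0.1247, 0.2315]
orientation: [[-0.905, 0.425, 0.001], [0.425, 0.905, 0.0], [-0.001, 0.0, -1.0]]
force: [0.1, -1.0, 0.4]
gripper_width: 0.697
gripper_force: 0.0
```

Emit:
{"method": "jog_arm", "body": {"moves": [[[0,0,1,0,0,-0.8,-0.4],[0,0,1,0,0,-0.8,-0.4],[0,0,1,0,0,-0.8,-0.4],[0,0,1,0,0,0,-0.4],[0,0,1,0,0,0,-0.4],[0,0,1,0,0,0,-0.4],[0,0,0,0,0,0,-0.4],[0,0,0,0,0,0,-0.4],[0,0,0,0,0,0,-0.4]]]}}

```text
time_s: 3.5
eef_pos: [0.4403, -0.1236, 0.0826]
orientation: [[-0.989, 0.15, 0.003], [0.15, 0.989, -0.001], [-0.003, -0.0, -1.0]]
force: [0.3, -0.5, -0.7]
gripper_width: 0.7
gripper_force: 0.0
```

```bash
python3 - <<'E'
from h import *
plan([.4455,-.1522,.02],-.146)
for p,l,bm,img,st in plates("white",.008):
    if .1<l<.2: f=fit("top",bm,p,.15,.046,0,.008); print(np.round(p,4),round(l,3),np.round(f[0],4),round(f[1],3))
print(telemetry.sense()["gripper_width"])
i=vision.grab_frame("scene"); cv2.imwrite("pics/s1.png",cv2.resize(i[130:280,120:330],None,fx=3.5,fy=3.5,interpolation=cv2.INTER_CUBIC)[:,:,::-1])
E
```

```text
at [ 0.4403 -0.1236  0.0826] q6 -1.72 shift shares [-0.37 -1.1   2.51] turn shares [-0.    0.02 -0.04]
[ 1.0722 -0.2161 -0.0541] 0.158 [ 1.0787 -0.1789 -0.059 ] 0.66
[ 1.0908 -0.0944 -0.5416] 0.102 [ 1.1186 -0.1052 -0.3204] 0.94
[ 0.6404 -0.1492 -3.0443] 0.15 [ 0.641  -0.1498 -3.039 ] 0.045
[ 0.6339 -0.2657 -3.1158] 0.15 [ 0.6343 -0.2664 -3.1119] 0.047
[ 0.564  -0.3964 -0.1464] 0.117 [ 0.5655 -0.3977 -0.144 ] 0.382
0.700493771608801
```

Emit:
{"method": "jog_arm", "body": {"moves": [[[-0.18,-0.55,0,0,0,0,-0.4],[-0.18,-0.55,0,0,0,0,-0.4],[0,0,1,0,0,0,-0.4],[0,0,1,0,0,0,-0.4],[0,0,0.5,0,0,0,-0.4],[0,0,0.4,0,0,0,-0.4],[0,0,0,0,0,0,-0.4],[0,0,0,0,0,0,-0.4]]]}}

```text
time_s: 4.4
eef_pos: [0.4445, -0.1524, 0.0091]
orientation: [[-0.989, 0.151, 0.001], [0.151, 0.989, -0.0], [-0.001, -0.0, -1.0]]
force: [-0.7, 0.7, -0.4]
gripper_width: 0.705
gripper_force: 0.0
```

Emit:
{"method": "jog_arm", "body": {"moves": [[[0,0,0.16,0,0,0,-0.4],[0,0,0,0,0,0,-0.4]]]}}

```text
time_s: 4.6
eef_pos: [0.4442, -0.1519, 0.005]
orientation: [[-0.989, 0.15, 0.001], [0.15, 0.989, -0.0], [-0.001, -0.0, -1.0]]
force: [0.6, -0.2, 1.0]
gripper_width: 0.701
gripper_force: 0.0
```

Emit:
{"method": "jog_arm", "body": {"moves": [[[0,0,0.12,0,0,0,-0.4],[0,0,0,0,0,0,-0.4]]]}}

```text
time_s: 4.8
eef_pos: [0.4439, -0.1517, 0.0017]
orientation: [[-0.989, 0.15, -0.0], [0.15, 0.989, 0.0], [0.0, 0.0, -1.0]]
force: [-0.3, -1.4, -1.0]
gripper_width: 0.701
gripper_force: 0.0
```

Emit:
{"method": "jog_arm", "body": {"moves": [[[0,0,0.14,0,0,0,-0.4],[0,0,0,0,0,0,-0.1],[0,0,0,0,0,0,0.2],[0,0,0,0,0,0,0.2],[0,0,0,0,0,0,0.2]]], "newtons": 40}}

```text
time_s: 5.3
eef_pos: [0.444, -0.1517, -0.0017]
orientation: [[-0.989, 0.15, -0.0], [0.15, 0.989, 0.0], [0.0, 0.0, -1.0]]
force: [0.3, 0.6, 1.0]
gripper_width: 0.523
gripper_force: 41.2
```

Emit:
{"method": "jog_arm", "body": {"moves": [[[0,0,-0.3,0,0,0,0.2],[0,0,-0.7,0,0,0,0.2],[0,0,-1,0,0,0,0.2],[0,0,-1,0,0,0,0.2],[0,0,-1,0,0,0,0.2],[0,0,-1,0,0,0,0.2],[0,0,-1,0,0,0,0.2],[0,0,0,0,0,0,0.2]]], "newtons": 60}}

```text
time_s: 6.1
eef_pos: [0.446, -0.1526, 0.1516]
orientation: [[-0.989, 0.15, 0.007], [0.15, 0.989, -0.003], [-0.008, -0.002, -1.0]]
force: [1.1, -0.1, -0.9]
gripper_width: 0.514
gripper_force: 62.4
```

```bash
python3 - <<'E'
from h import *
plan([.5393,.2791,.13],-.203)
E
```

```text
at [ 0.446  -0.1526  0.1516] q6 -1.77 shift shares [-1.09 17.63  0.85] turn shares [-0.01  0.06  0.43]
```

Emit:
{"method": "jog_arm", "body": {"moves": [[[0,0.5,0,0,0,0,0.2],[-0.06,1,0,0,0,0,0.2],[-0.06,1,0,0,0,0,0.2],[-0.06,1,0,0,0,0,0.2],[-0.06,1,0,0,0,0,0.2],[-0.06,1,0,0,0,0,0.2],[-0.06,1,0,0,0,0,0.2],[-0.06,1,0,0,0,0,0.2],[-0.06,1,0,0,0,0,0.2],[-0.06,1,0,0,0,0,0.2],[-0.06,1,0,0,0,0,0.2],[-0.06,1,0,0,0,0,0.2],[-0.06,1,0,0,0,0,0.2],[-0.06,1,0,0,0,0,0.2],[-0.06,1,0,0,0,0,0.2],[-0.06,1,0,0,0,0,0.2],[-0.06,1,0,0,0,0,0.2],[-0.1,1,0,0,0,0.43,0.2],[0,0.1,0,0,0,0,0.2],[0,0,0,0,0,0,0.2]]]}}

```text
time_s: 8.1
eef_pos: [0.535, 0.2796, 0.1463]
orientation: [[-0.98, 0.199, -0.004], [0.199, 0.98, -0.002], [0.003, -0.002, -1.0]]
force: [-0.4, 0.2, -1.1]
gripper_width: 0.514
gripper_force: 62.4
```

```bash
python3 - <<'E'
from h import *
plan([.5393,.2791,.11],-.203)
o=np.zeros((570,780,3),np.uint8)
i=vision.grab_frame("top"); cv2.imwrite("pics/t2_full.png",i[:,:,::-1]); a=cv2.resize(i[165:245,165:240],None,fx=5,fy=5,interpolation=cv2.INTER_CUBIC)
i=vision.grab_frame("scene"); cv2.imwrite("pics/s2_full.png",i[:,:,::-1]);b=cv2.resize(i[130:250,330:400],None,fx=4.7,fy=4.7,interpolation=cv2.INTER_CUBIC)
o[:a.shape[0],:a.shape[1]]=a; o[:b.shape[0],390:390+b.shape[1]]=b
cv2.imwrite("pics/c3.png",o[:,:,::-1])
E
```

```text
at [0.535  0.2796 0.1463] q6 -0.91 shift shares [-0.18  0.02  1.45] turn shares [-0.02 -0.03  0.02]
```

View pics/c3.png

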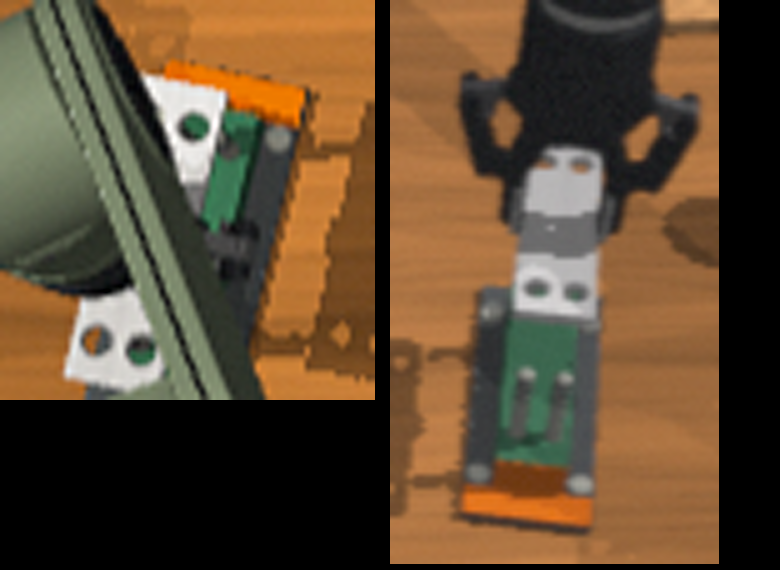

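```bash
python3 - <<'E'
from h import *
z=.1463+.0017+.0065
a=(np.array([[545,162],[582,165],[537,288],[576,292]])-[390,0]+.5)/4.7-.5+[330,130]
w=back("scene",a,z); print(w.round(4), w.mean(0).round(4), "stud scene .5402 .2805")
d=w[2:].mean(0)-w[:2].mean(0); print(np.hypot(*d[:2]),np.arctan2(d[1],d[0]))
b=(np.array([[195,127],[95,340],[142,351]])+.5)/5-.5+[165,165]
v=back("top",b,z); print(v.round(4)); c=(v[0]+v[1])/2; print("diag/mid",c, np.hypot(*(v[0]-v[1])[:2]), np.hypot(*(v[0]-v[2])[:2]),np.hypot(*(v[1]-v[2])[:2]), np.arctan2(*(v[0]-v[2])[1::-1]))
E
```

```text
[[0.4809 0.2794 0.1545]
 [0.4847 0.3013 0.1545]
 [0.5884 0.2579 0.1545]
 [0.5927 0.2797 0.1545]] [0.5367 0.2795 0.1545] stud scene .5402 .2805
0.10985980298494272 -0.197271837602317
[[0.5884 0.2554 0.1545]
 [0.485  0.3    0.1545]
 [0.48   0.2774 0.1545]]
diag/mid [0.53670824 0.2776998  0.1545    ] 0.11264715444733941 0.11058224015501608 0.02318085075721644 -0.19992478668933247
```

Emit:
{"method": "jog_arm", "body": {"moves": [[[-0.14,0.06,0,-0.02,-0.03,0.02,0.2],[0,0,0.7,0,0,0,0.2],[0,0,0.7,0,0,0,0.2],[0,0,0.5,0,0,0,0.2],[0,0,0,0,0,0,0.2],[0,0,0,0,0,0,0.2]]]}}

```text
time_s: 8.8
eef_pos: [0.5406, 0.2798, 0.1011]
orientation: [[-0.979, 0.204, 0.004], [0.204, 0.979, 0.002], [-0.004, 0.003, -1.0]]
force: [-0.3, -0.2, -0.6]
gripper_width: 0.516
gripper_force: 62.3
```

```bash
python3 - <<'E'
from h import *
plan([.5388,.2804,.085],-.201); print(telemetry.sense()["force"])
E
```

```text
at [0.5406 0.2798 0.1011] q6 -0.91 shift shares [0.08 0.01 0.64] turn shares [ 0.02  0.03 -0.04]
[-0.28662432 -0.1782398  -0.59629427]
```

Emit:
{"method": "jog_arm", "body": {"moves": [[[0.06,0,0,0.02,0.03,-0.04,0.2],[0,0,0,0,0,0,0.2],[0,0,0,0,0,0,0.2],[0,0,0,0,0,0,0.2]]]}}

```text
time_s: 9.2
eef_pos: [0.539, 0.2805, 0.1012]
orientation: [[-0.98, 0.198, 0.001], [0.198, 0.98, 0.0], [-0.001, 0.001, -1.0]]
force: [0.1, 0.4, -1.7]
gripper_width: 0.512
gripper_force: 62.3
```

```bash
python3 - <<'E'
from h import *
plan([.5388,.2804,.085],-.201); print(telemetry.sense()["force"])
for k in range(3): vision.grab_frame("scene"); print(telemetry.sense()["eef_pos"],telemetry.sense()["dq"].round(4))
E
```

```text
at [0.539  0.2805 0.1012] q6 -0.91 shift shares [ 0.01 -0.01  0.65] turn shares [0.   0.01 0.01]
[ 0.14942084  0.39623376 -1.72915129]
[0.53898889 0.28043935 0.10111875] [-0.0004  0.0044  0.0025 -0.0011 -0.0012 -0.0001]
[0.53893754 0.28042021 0.10101807] [ 0.0009  0.0025  0.0001 -0.0001 -0.001  -0.0012]
[0.53889196 0.28040688 0.10094014] [ 0.0003  0.0008  0.0024 -0.0017 -0.0009 -0.    ]
```

Settled on target; lower over the studs gently.

Emit:
{"method": "jog_arm", "body": {"moves": [[[0,0,0.2,0,0,0,0.2],[0,0,0.2,0,0,0,0.2],[0,0,0.2,0,0,0,0.2],[0,0,0.2,0,0,0,0.2],[0,0,0,0,0,0,0.2]]]}}

```text
time_s: 9.85
eef_pos: [0.5383, 0.28, 0.0797]
orientation: [[-0.98, 0.199, -0.002], [0.199, 0.98, -0.001], [0.002, -0.001, -1.0]]
force: [-0.6, 0.2, -1.9]
gripper_width: 0.517
gripper_force: 62.4
```

Emit:
{"method": "jog_arm", "body": {"moves": [[[0,0,0.3,0,0,0,0.2],[0,0,0.3,0,0,0,0.2],[0,0,0.3,0,0,0,0.2],[0,0,0.3,0,0,0,0.2],[0,0,0.3,0,0,0,0.2],[0,0,0.2,0,0,0,0.2],[0,0,0.1,0,0,0,0.2],[0,0,0,0,0,0,0.2]]]}}

```text
time_s: 10.65
eef_pos: [0.5387, 0.2803, 0.0354]
orientation: [[-0.98, 0.199, -0.001], [0.199, 0.98, -0.0], [0.0, -0.0, -1.0]]
force: [0.4, -0.6, -1.3]
gripper_width: 0.517
gripper_force: 62.4
```

```bash
python3 - <<'E'
from h import *
for k in range(2): vision.grab_frame("scene"); s=telemetry.sense(); print(s["eef_pos"],s["force"],s["wrist_torque"])
E
```

```text
[0.53896558 0.28040605 0.0358004 ] [-0.3717077   0.62919502 -1.07474628] [ 0.01650504 -0.00442258  0.02533068]
[0.53908889 0.28045507 0.03603501] [-0.043505    0.45837859 -1.35929096] [0.03985724 0.00414212 0.00403511]
```

Emit:
{"method": "jog_arm", "body": {"moves": [[[0,0,0.12,0,0,0,0.2],[0,0,0,0,0,0,0.2],[0,0,0,0,0,0,-0.4],[0,0,0,0,0,0,-0.4],[0,0,0,0,0,0,-0.4],[0,0,-0.5,0,0,0,-0.4],[0,0,-1,0,0,0,-0.4],[0,0,-1,0,0,0,-0.4],[0,0,-1,0,0,0,-0.4],[0,0,-1,0,0,0,-0.4],[0,0,0,0,0,0,-0.4],[0,0,0,0,0,0,-0.4]]]}}

```text
time_s: 11.95
eef_pos: [0.539, 0.2804, 0.1461]
orientation: [[-0.98, 0.199, 0.001], [0.199, 0.98, 0.001], [-0.001, 0.001, -1.0]]
force: [0.1, 0.7, -0.8]
gripper_width: 0.703
gripper_force: 0.0
```

```bash
python3 - <<'E'
from h import *
plan([.6395,-.1490,.1],.1026)
i=vision.grab_frame("scene"); cv2.imwrite("pics/s4_full.png",i[:,:,::-1]);b=cv2.resize(i[170:250,330:400],None,fx=7,fy=7,interpolation=cv2.INTER_CUBIC)
cv2.imwrite("pics/c4.png",b[:,:,::-1])
E
```

```text
at [0.539  0.2804 0.1461] q6 -0.91 shift shares [ -7.35 -16.04   1.84] turn shares [ 0.01  0.01 -2.52]
```

View pics/c4.png

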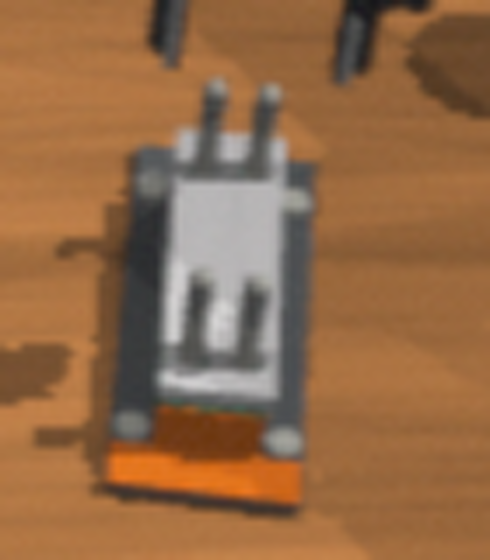

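Emit:
{"method": "jog_arm", "body": {"moves": [[[-0.43,-0.94,0,0,0,0,-0.4],[-0.43,-0.94,0,0,0,0,-0.4],[-0.43,-0.94,0,0,0,0,-0.4],[-0.43,-0.94,0,0,0,0,-0.4],[-0.43,-0.94,0,0,0,0,-0.4],[-0.43,-0.94,0,0,0,0,-0.4],[-0.43,-0.94,0,0,0,0,-0.4],[-0.43,-0.94,0,0,0,0,-0.4],[-0.43,-0.94,0,0,0,0,-0.4],[-0.43,-0.94,0,0,0,0,-0.4],[-0.43,-0.94,0,0,0,0,-0.4],[-0.43,-0.94,0,0,0,0,-0.4],[-0.43,-0.94,0,0,0,0,-0.4],[-0.43,-0.94,0,0,0,0,-0.4],[-0.43,-0.94,0,0,0,0,-0.4],[-0.43,-0.94,0,0,0,0,-0.4],[-0.43,-0.94,0,0,0,0,-0.4],[0,0,0.6,0,0,-0.84,-0.4],[0,0,0.6,0,0,-0.84,-0.4],[0,0,0.6,0,0,-0.84,-0.4]]]}}

```text
time_s: 14.0
eef_pos: [0.6376, -0.1477, 0.098]
orientation: [[-0.994, -0.106, -0.003], [-0.106, 0.994, 0.001], [0.003, 0.001, -1.0]]
force: [0.7, -0.4, 0.0]
gripper_width: 0.697
gripper_force: 0.0
```

Emit:
{"method": "jog_arm", "body": {"moves": [[[0,0,0,0,0,0,-0.4],[0,0,0,0,0,0,-0.4],[0,0,0,0,0,0,-0.4]]]}}

```text
time_s: 14.3
eef_pos: [0.6389, -0.1475, 0.1007]
orientation: [[-0.995, -0.101, 0.001], [-0.101, 0.995, -0.0], [-0.001, -0.0, -1.0]]
force: [0.4, -0.1, 0.0]
gripper_width: 0.702
gripper_force: 0.0
```

```bash
python3 - <<'E'
from h import *
plan([.6395,-.1490,-.002],.1026)
for n in("scene",):
  for p,l,bm,img,st in plates("white",.008,n):
    if .1<l<.2 and st[4]<3000: f=fit(n,bm,p,.15,.046,0,.008); print(n,np.round(p,4),round(l,3),np.round(f[0],4),round(f[1],3))
plan([.6395,-.1490,-.002],.1026)
E
```

```text
at [ 0.6389 -0.1475  0.1007] q6 -1.92 shift shares [-0.01 -0.06  4.11] turn shares [-0.    0.01 -0.01]
scene [0.5115 0.2936 2.9431] 0.153 [0.5061 0.2909 2.9347] 0.255
scene [ 0.6425 -0.1486  0.0949] 0.15 [ 0.6371 -0.1492  0.1018] 0.077
at [ 0.6391 -0.1475  0.101 ] q6 -1.92 shift shares [-0.01 -0.06  4.12] turn shares [-0.    0.01 -0.01]
```

Riser still in place; descend, grip, lift.

Emit:
{"method": "jog_arm", "body": {"moves": [[[-0.01,-0.06,0.8,0,0,0,-0.4],[0,0,1,0,0,0,-0.4],[0,0,1,0,0,0,-0.4],[0,0,0.7,0,0,0,-0.4],[0,0,0.4,0,0,0,-0.4],[0,0,0.2,0,0,0,-0.4],[0,0,0,0,0,0,-0.4],[0,0,0,0,0,0,-0.4]]]}}

```text
time_s: 15.15
eef_pos: [0.6398, -0.1491, -0.0012]
orientation: [[-0.995, -0.102, 0.002], [-0.102, 0.995, -0.0], [-0.002, -0.001, -1.0]]
force: [0.8, -0.1, -0.7]
gripper_width: 0.702
gripper_force: 0.0
```

Emit:
{"method": "jog_arm", "body": {"moves": [[[0,0,0,0,0,0,-0.1],[0,0,0,0,0,0,0.2],[0,0,0,0,0,0,0.2],[0,0,0,0,0,0,0.2],[0,0,0,0,0,0,0.2]]]}}

```text
time_s: 15.65
eef_pos: [0.6399, -0.1492, -0.0006]
orientation: [[-0.995, -0.102, 0.002], [-0.102, 0.995, -0.001], [-0.002, -0.001, -1.0]]
force: [-1.2, 0.1, 5.8]
gripper_width: 0.513
gripper_force: 61.8
```

Emit:
{"method": "jog_arm", "body": {"moves": [[[0,0,-0.3,0,0,0,0.2],[0,0,-0.7,0,0,0,0.2],[0,0,-1,0,0,0,0.2],[0,0,-1,0,0,0,0.2],[0,0,-1,0,0,0,0.2],[0,0,-1,0,0,0,0.2],[0,0,-1,0,0,0,0.2],[0,0,0,0,0,0,0.2],[0,0,0,0,0,0,0.2]]]}}

```text
time_s: 16.55
eef_pos: [0.6387, -0.1489, 0.1476]
orientation: [[-0.995, -0.102, -0.0], [-0.102, 0.995, 0.0], [0.0, 0.0, -1.0]]
force: [-0.9, -0.1, -2.1]
gripper_width: 0.518
gripper_force: 61.3
```

```bash
python3 - <<'E'
from h import *
plan([.5389,.2804,.13],-.203)
E
```

```text
at [ 0.6387 -0.1489  0.1476] q6 -1.92 shift shares [ 2.22 17.49  0.71] turn shares [ 0.   -0.    2.54]
```

Emit:
{"method": "jog_arm", "body": {"moves": [[[0.12,0.6,0,0,0,0,0.2],[0.12,1,0,0,0,0,0.2],[0.12,1,0,0,0,0,0.2],[0.12,1,0,0,0,0,0.2],[0.12,1,0,0,0,0,0.2],[0.12,1,0,0,0,0,0.2],[0.12,1,0,0,0,0,0.2],[0.12,1,0,0,0,0,0.2],[0.12,1,0,0,0,0,0.2],[0.12,1,0,0,0,0,0.2],[0.12,1,0,0,0,0,0.2],[0.12,1,0,0,0,0,0.2],[0.12,1,0,0,0,0,0.2],[0.12,1,0,0,0,0,0.2],[0.12,1,0,0,0,0,0.2],[0.12,1,0,0,0,0,0.2],[0.15,1,0,0,0,0,0.2],[0.15,0.89,0,0,0,0,0.2]]]}}

```text
time_s: 18.35
eef_pos: [0.5368, 0.2817, 0.1459]
orientation: [[-0.995, -0.103, -0.004], [-0.103, 0.995, -0.001], [0.004, -0.001, -1.0]]
force: [0.8, -0.7, -1.0]
gripper_width: 0.513
gripper_force: 61.3
```

Emit:
{"method": "jog_arm", "body": {"moves": [[[0,0,0.3,0,0,0.85,0.2],[0,0,0.4,0,0,0.85,0.2],[0,0,0.4,0,0,0.84,0.2],[0,0,0.4,0,0,0,0.2],[0,0,0.4,0,0,0,0.2],[0,0,0,0,0,0,0.2],[0,0,0,0,0,0,0.2],[0,0,0,0,0,0,0.2]]]}}

```text
time_s: 19.15
eef_pos: [0.5394, 0.2805, 0.1007]
orientation: [[-0.98, 0.201, 0.001], [0.201, 0.98, 0.001], [-0.001, 0.001, -1.0]]
force: [0.2, 0.2, -1.2]
gripper_width: 0.51
gripper_force: 61.3
```

```bash
python3 - <<'E'
from h import *
plan([.5391,.2804,.08],-.202)
b=cv2.resize(vision.grab_frame("scene")[140:250,330:400],None,fx=5,fy=5,interpolation=cv2.INTER_CUBIC)
cv2.imwrite("pics/c5.png",b[:,:,::-1])
vision.grab_frame("scene");plan([.5391,.2804,.08],-.202)
E
```

```text
at [0.5394 0.2805 0.1007] q6 -0.91 shift shares [ 0.01 -0.01  0.83] turn shares [ 0.01  0.01 -0.  ]
at [0.5395 0.2804 0.1009] q6 -0.91 shift shares [ 0.02 -0.01  0.84] turn shares [ 0.01  0.01 -0.  ]
```

View pics/c5.png

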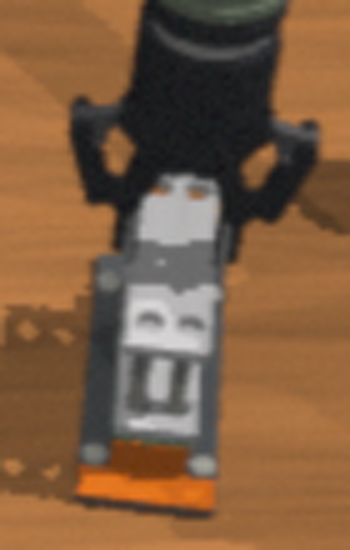

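Emit:
{"method": "jog_arm", "body": {"moves": [[[0.02,0,0.2,0,0,0,0.2],[0,0,0.2,0,0,0,0.2],[0,0,0.2,0,0,0,0.2],[0,0,0.2,0,0,0,0.2],[0,0,0,0,0,0,0.2]]]}}

```text
time_s: 19.75
eef_pos: [0.538, 0.2801, 0.0792]
orientation: [[-0.98, 0.201, -0.002], [0.201, 0.98, -0.001], [0.002, -0.001, -1.0]]
force: [-0.2, 0.4, -1.2]
gripper_width: 0.512
gripper_force: 61.4
```

Emit:
{"method": "jog_arm", "body": {"moves": [[[0,0,0.3,0,0,0,0.2],[0,0,0.3,0,0,0,0.2],[0,0,0.3,0,0,0,0.2],[0,0,0.3,0,0,0,0.2],[0,0,0.2,0,0,0,0.2],[0,0,0.1,0,0,0,0.2],[0,0,0.05,0,0,0,0.2],[0,0,0,0,0,0,0.2]]]}}

```text
time_s: 20.55
eef_pos: [0.5383, 0.2802, 0.0424]
orientation: [[-0.98, 0.201, -0.001], [0.201, 0.98, -0.0], [0.001, -0.0, -1.0]]
force: [-2.5, -1.7, 4.7]
gripper_width: 0.511
gripper_force: 62.0
```

Emit:
{"method": "jog_arm", "body": {"moves": [[[0,0,0,0,0,0,-0.4],[0,0,0,0,0,0,-0.4],[0,0,0,0,0,0,-0.4],[0,0,-0.5,0,0,0,-0.4],[0,0,-1,0,0,0,-0.4],[0,0,-1,0,0,0,-0.4],[0,0,-1,0,0,0,-0.4],[0,0,-0.7,0,0,0,-0.4],[-0.38,-0.98,0,0,0,0,-0.4]]]}}

```text
time_s: 21.45
eef_pos: [0.5448, 0.2573, 0.1508]
orientation: [[-0.98, 0.198, 0.007], [0.198, 0.98, 0.005], [-0.006, 0.006, -1.0]]
force: [0.7, -0.1, 0.1]
gripper_width: 0.701
gripper_force: 0.0
```

Emit:
{"method": "jog_arm", "body": {"moves": [[[-0.38,-0.98,0,0,0,0,-0.4],[-0.38,-0.98,0,0,0,0,-0.4],[-0.38,-0.98,0,0,0,0,-0.4],[-0.38,-0.98,0,0,0,0,-0.4],[-0.38,-0.98,0,0,0,0,-0.4],[-0.38,-0.98,0,0,0,0,-0.4],[-0.38,-0.98,0,0,0,0,-0.4],[-0.38,-0.98,0,0,0,0,-0.4],[-0.38,-0.98,0,0,0,0,-0.4],[-0.38,-0.98,0,0,0,0,-0.4],[-0.38,-0.98,0,0,0,0,-0.4],[-0.38,-0.98,0,0,0,0,-0.4],[-0.38,-0.98,0,0,0,0,-0.4],[-0.38,-0.98,0,0,0,0,-0.4],[-0.38,-0.98,0,0,0,0,-0.4],[-0.38,-0.98,0,0,0,0,-0.4],[-0.38,-0.98,0,0,0,0,-0.4],[-0.38,-0.98,0,0,0,0,-0.4],[-0.38,-0.98,0,0,0,0,-0.4],[-0.38,-0.98,0,0,0,0,-0.4]]]}}

```text
time_s: 23.45
eef_pos: [0.6309, -0.2648, 0.1476]
orientation: [[-0.98, 0.201, 0.001], [0.201, 0.98, -0.0], [-0.001, -0.0, -1.0]]
force: [-0.6, 0.4, 0.4]
gripper_width: 0.699
gripper_force: 0.0
```

Emit:
{"method": "jog_arm", "body": {"moves": [[[0,0,0.6,0,0,-0.97,-0.4],[0,0,0.6,0,0,-0.96,-0.4],[0,0,0.4,0,0,0,-0.4],[0,0,0,0,0,0,-0.4],[0,0,0,0,0,0,-0.4],[0,0,0,0,0,0,-0.4]]]}}

```text
time_s: 24.05
eef_pos: [0.6313, -0.2637, 0.1077]
orientation: [[-1.0, -0.029, 0.002], [-0.029, 1.0, -0.001], [-0.002, -0.001, -1.0]]
force: [0.3, -0.1, 0.3]
gripper_width: 0.698
gripper_force: 0.0
```

```bash
python3 - <<'E'
from h import *
for n in("scene","top"):
  for p,l,bm,img,st in plates("white",.008,n):
    if .1<l<.2 and st[4]<3000 and p[0]<.8: f=fit(n,bm,p,.15,.046,0,.008); print(n,np.round(p,4),round(l,3),np.round(f[0],4),round(f[1],3))
plan([.633,-.266,.0],.031)
E
```

```text
scene [0.5024 0.2947 2.9274] 0.153 [0.4971 0.2922 2.9301] 0.243
scene [ 0.5535 -0.3926  3.003 ] 0.141 [ 0.5422 -0.3931  3.0042] 0.253
scene [ 0.6367 -0.2648 -3.0932] 0.157 [ 0.6316 -0.2658 -3.1098] 0.072
top [ 0.5441  0.288  -0.2013] 0.157 [ 0.544   0.2863 -0.1984] 0.083
at [ 0.6311 -0.2637  0.1075] q6 -2.01 shift shares [-0.07 -0.09  4.3 ] turn shares [-0.01  0.01 -0.02]
```

Emit:
{"method": "jog_arm", "body": {"moves": [[[-0.07,-0.09,0.9,0,0,0,-0.4],[0,0,1,0,0,0,-0.4],[0,0,1,0,0,0,-0.4],[0,0,0.8,0,0,0,-0.4],[0,0,0.4,0,0,0,-0.4],[0,0,0.17,0,0,0,-0.4],[0,0,0,0,0,0,-0.4],[0,0,0,0,0,0,-0.4],[0,0,0,0,0,0,-0.1],[0,0,0,0,0,0,0.2],[0,0,0,0,0,0,0.2],[0,0,0,0,0,0,0.2],[0,0,0,0,0,0,0.2]]]}}

```text
time_s: 25.45
eef_pos: [0.6333, -0.2662, 0.0016]
orientation: [[-1.0, -0.029, 0.002], [-0.029, 1.0, -0.001], [-0.002, -0.001, -1.0]]
force: [-0.7, 0.4, 7.2]
gripper_width: 0.51
gripper_force: 61.2
```

Emit:
{"method": "jog_arm", "body": {"moves": [[[0,0,-0.3,0,0,0,0.2],[0,0,-0.7,0,0,0,0.2],[0,0,-1,0,0,0,0.2],[0,0,-1,0,0,0,0.2],[0,0,-1,0,0,0,0.2],[0,0,-1,0,0,0,0.2],[0,0,-1,0,0,0,0.2],[0,0,0,0,0,0,0.2],[0,0,0,0,0,0,0.2]]]}}

```text
time_s: 26.35
eef_pos: [0.6322, -0.2658, 0.1495]
orientation: [[-1.0, -0.029, -0.0], [-0.029, 1.0, 0.0], [0.0, 0.0, -1.0]]
force: [0.1, -0.3, -1.6]
gripper_width: 0.504
gripper_force: 61.2
```

```bash
python3 - <<'E'
from h import *
plan([.5391,.2804,.13],-.202)
E
```

```text
at [ 0.6322 -0.2658  0.1495] q6 -2.01 shift shares [ 3.08 21.95  0.78] turn shares [ 0.   -0.    1.93]
```

Emit:
{"method": "jog_arm", "body": {"moves": [[[0.14,1,0,0,0,0,0.2],[0.14,1,0,0,0,0,0.2],[0.14,1,0,0,0,0,0.2],[0.14,1,0,0,0,0,0.2],[0.14,1,0,0,0,0,0.2],[0.14,1,0,0,0,0,0.2],[0.14,1,0,0,0,0,0.2],[0.14,1,0,0,0,0,0.2],[0.14,1,0,0,0,0,0.2],[0.14,1,0,0,0,0,0.2],[0.14,1,0,0,0,0,0.2],[0.14,1,0,0,0,0,0.2],[0.14,1,0,0,0,0,0.2],[0.14,1,0,0,0,0,0.2],[0.14,1,0,0,0,0,0.2],[0.14,1,0,0,0,0,0.2],[0.14,1,0,0,0,0,0.2],[0.14,1,0,0,0,0,0.2],[0.14,1,0,0,0,0,0.2],[0.14,1,0,0,0,0,0.2]]]}}

```text
time_s: 28.35
eef_pos: [0.5464, 0.2324, 0.1475]
orientation: [[-1.0, -0.029, -0.004], [-0.029, 1.0, -0.002], [0.004, -0.001, -1.0]]
force: [-0.6, -0.5, -0.5]
gripper_width: 0.51
gripper_force: 61.3
```

Emit:
{"method": "jog_arm", "body": {"moves": [[[0.14,1,0,0,0,0,0.2],[0.14,0.95,0.1,0,0,0,0.2],[0,0,0.4,0,0,0.97,0.2],[0,0,0.4,0,0,0.96,0.2],[0,0,0.4,0,0,0,0.2],[0,0,0.4,0,0,0,0.2],[0,0,0.2,0,0,0,0.2],[0,0,0,0,0,0,0.2],[0,0,0,0,0,0,0.2],[0,0,0,0,0,0,0.2]]]}}

```text
time_s: 29.35
eef_pos: [0.5399, 0.2805, 0.1029]
orientation: [[-0.98, 0.201, 0.001], [0.201, 0.98, 0.001], [-0.001, 0.001, -1.0]]
force: [0.2, -0.0, -0.8]
gripper_width: 0.509
gripper_force: 61.3
```

```bash
python3 - <<'E'
from h import *
plan([.5391,.2804,.08],-.202)
vision.grab_frame("scene");plan([.5391,.2804,.08],-.202)
E
```

```text
at [0.5399 0.2805 0.1029] q6 -0.91 shift shares [ 0.03 -0.01  0.92] turn shares [ 0.01  0.01 -0.  ]
at [0.5398 0.2805 0.1029] q6 -0.91 shift shares [ 0.03 -0.01  0.92] turn shares [ 0.01  0.01 -0.  ]
```

Emit:
{"method": "jog_arm", "body": {"moves": [[[0.03,0,0.2,0,0,0,0.2],[0,0,0.2,0,0,0,0.2],[0,0,0.2,0,0,0,0.2],[0,0,0.2,0,0,0,0.2],[0,0,0,0,0,0,0.2]]]}}

```text
time_s: 29.9
eef_pos: [0.5381, 0.2803, 0.0812]
orientation: [[-0.98, 0.201, -0.002], [0.201, 0.98, -0.001], [0.002, -0.001, -1.0]]
force: [0.3, 0.0, -1.4]
gripper_width: 0.508
gripper_force: 61.3
```

Emit:
{"method": "jog_arm", "body": {"moves": [[[0,0,0.3,0,0,0,0.2],[0,0,0.3,0,0,0,0.2],[0,0,0.3,0,0,0,0.2],[0,0,0.2,0,0,0,0.2],[0,0,0.1,0,0,0,0.2],[0,0,0.05,0,0,0,0.2],[0,0,0,0,0,0,0.2],[0,0,0,0,0,0,0.2]]]}}

```text
time_s: 30.7
eef_pos: [0.5383, 0.2803, 0.0526]
orientation: [[-0.98, 0.201, -0.0], [0.201, 0.98, -0.0], [0.0, -0.0, -1.0]]
force: [-4.3, -1.5, 8.8]
gripper_width: 0.51
gripper_force: 62.5
```

Emit:
{"method": "jog_arm", "body": {"moves": [[[0,0,0,0,0,0,-0.4],[0,0,0,0,0,0,-0.4],[0,0,0,0,0,0,-0.4],[0,0,-0.5,0,0,0,-0.4],[0,0,-1,0,0,0,-0.4],[0,0,-1,0,0,0,-0.4],[0,0,-1,0,0,0,-0.4],[0,0,-0.3,0,0,0,-0.4],[-0.21,-0.98,0,0,0,0,-0.4],[-0.21,-0.98,0,0,0,0,-0.4],[-0.21,-0.98,0,0,0,0,-0.4],[-0.21,-0.98,0,0,0,0,-0.4],[-0.21,-0.98,0,0,0,0,-0.4],[-0.21,-0.98,0,0,0,0,-0.4],[-0.21,-0.98,0,0,0,0,-0.4]]]}}

```text
time_s: 32.2
eef_pos: [0.5399, 0.1041, 0.1456]
orientation: [[-0.98, 0.201, -0.001], [0.201, 0.98, -0.0], [0.001, -0.0, -1.0]]
force: [0.6, 0.8, -0.2]
gripper_width: 0.7
gripper_force: 0.0
```

Emit:
{"method": "jog_arm", "body": {"moves": [[[-0.21,-0.98,0,0,0,0,-0.4],[-0.21,-0.98,0,0,0,0,-0.4],[-0.21,-0.98,0,0,0,0,-0.4],[-0.21,-0.98,0,0,0,0,-0.4],[-0.21,-0.98,0,0,0,0,-0.4],[-0.21,-0.98,0,0,0,0,-0.4],[-0.21,-0.98,0,0,0,0,-0.4],[-0.21,-0.98,0,0,0,0,-0.4],[-0.21,-0.98,0,0,0,0,-0.4],[-0.21,-0.98,0,0,0,0,-0.4],[-0.21,-0.98,0,0,0,0,-0.4],[-0.21,-0.98,0,0,0,0,-0.4],[-0.21,-0.98,0,0,0,0,-0.4],[-0.21,-0.98,0,0,0,0,-0.4],[-0.21,-0.98,0,0,0,0,-0.4],[-0.21,-0.98,0,0,0,0,-0.4],[-0.21,-0.98,0,0,0,0,-0.4],[-0.21,-0.98,0,0,0,0,-0.4],[-0.21,-0.98,0,0,0,0,-0.4],[-0.21,-0.98,0,0,0,0,-0.4]]]}}

```text
time_s: 34.2
eef_pos: [0.5442, -0.3968, 0.1454]
orientation: [[-0.98, 0.201, -0.001], [0.201, 0.98, 0.001], [0.001, 0.001, -1.0]]
force: [0.1, -0.2, 0.6]
gripper_width: 0.7
gripper_force: 0.0
```

Emit:
{"method": "jog_arm", "body": {"moves": [[[0,0,0.6,0,0,-0.48,-0.4],[0,0,0.6,0,0,0,-0.4],[0,0,0.4,0,0,0,-0.4],[0,0,0,0,0,0,-0.4],[0,0,0,0,0,0,-0.4],[0,0,0,0,0,0,-0.4]]]}}

```text
time_s: 34.8
eef_pos: [0.5451, -0.3961, 0.1069]
orientation: [[-0.99, 0.144, 0.001], [0.144, 0.99, -0.001], [-0.001, -0.001, -1.0]]
force: [-0.7, 0.7, 0.4]
gripper_width: 0.699
gripper_force: 0.0
```

```bash
python3 - <<'E'
from h import *
for n in("scene","top"):
  for p,l,bm,img,st in plates("white",.008,n):
    if .1<l<.2 and st[4]<3000 and p[0]<.8: f=fit(n,bm,p,.15,.046,0,.008); print(n,np.round(p,4),round(l,3),np.round(f[0],4),round(f[1],3))
plan([.5471,-.3945,.0],-.1445)
i=vision.grab_frame("scene"); cv2.imwrite("pics/s6_full.png",i[:,:,::-1])
E
```

```text
scene [0.495  0.2968 2.9473] 0.155 [0.4903 0.2942 2.9465] 0.231
scene [ 0.5497 -0.3924  3.0157] 0.164 [ 0.5452 -0.3936  2.9921] 0.102
scene [ 0.7141 -0.6909 -3.1317] 0.186 [ 0.8481 -0.7307 -3.4486] 0.92
top [ 0.5446  0.2886 -0.2013] 0.158 [ 0.545   0.2877 -0.1985] 0.082
top [ 0.5477 -0.394  -0.1464] 0.15 [ 0.548  -0.3949 -0.1401] 0.248
at [ 0.5451 -0.3961  0.1069] q6 -2.07 shift shares [-0.07  0.08  4.28] turn shares [-0.01  0.01 -0.  ]
```

View pics/s6_full.png

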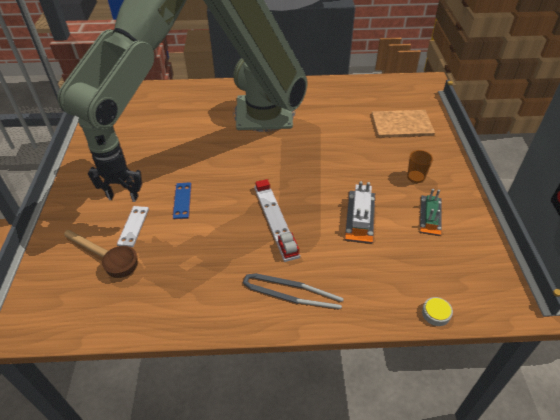

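Emit:
{"method": "jog_arm", "body": {"moves": [[[-0.07,0.08,0.9,0,0,0,-0.4],[0,0,1,0,0,0,-0.4],[0,0,1,0,0,0,-0.4],[0,0,0.8,0,0,0,-0.4],[0,0,0.4,0,0,0,-0.4],[0,0,0.16,0,0,0,-0.4],[0,0,0,0,0,0,-0.4],[0,0,0,0,0,0,-0.4],[0,0,0,0,0,0,-0.1],[0,0,0,0,0,0,0.2],[0,0,0,0,0,0,0.2],[0,0,0,0,0,0,0.2],[0,0,0,0,0,0,0.2]]]}}

```text
time_s: 36.25
eef_pos: [0.5473, -0.3946, 0.0013]
orientation: [[-0.99, 0.144, 0.002], [0.144, 0.99, -0.001], [-0.002, -0.001, -1.0]]
force: [-0.8, 0.9, 6.3]
gripper_width: 0.51
gripper_force: 61.2
```

Emit:
{"method": "jog_arm", "body": {"moves": [[[0,0,-0.3,0,0,0,0.2],[0,0,-0.7,0,0,0,0.2],[0,0,-1,0,0,0,0.2],[0,0,-1,0,0,0,0.2],[0,0,-1,0,0,0,0.2],[0,0,-1,0,0,0,0.2],[0,0,-1,0,0,0,0.2],[0,0,0,0,0,0,0.2],[0,0,0,0,0,0,0.2]]]}}

```text
time_s: 37.15
eef_pos: [0.5464, -0.3941, 0.1493]
orientation: [[-0.99, 0.144, 0.0], [0.144, 0.99, 0.0], [-0.0, 0.0, -1.0]]
force: [0.9, 0.4, -2.5]
gripper_width: 0.513
gripper_force: 61.3
```

```bash
python3 - <<'E'
from h import *
plan([.5391,.2804,.13],-.202)
E
```

```text
at [ 0.5464 -0.3941  0.1493] q6 -2.07 shift shares [ 4.18 26.66  0.77] turn shares [0.   0.   0.48]
```

Emit:
{"method": "jog_arm", "body": {"moves": [[[0.15,0.8,0,0,0,0,0.2],[0.15,1,0,0,0,0,0.2],[0.15,1,0,0,0,0,0.2],[0.15,1,0,0,0,0,0.2],[0.15,1,0,0,0,0,0.2],[0.15,1,0,0,0,0,0.2],[0.15,1,0,0,0,0,0.2],[0.15,1,0,0,0,0,0.2],[0.15,1,0,0,0,0,0.2],[0.15,1,0,0,0,0,0.2],[0.15,1,0,0,0,0,0.2],[0.15,1,0,0,0,0,0.2],[0.15,1,0,0,0,0,0.2],[0.15,1,0,0,0,0,0.2],[0.15,1,0,0,0,0,0.2],[0.15,1,0,0,0,0,0.2],[0.15,1,0,0,0,0,0.2],[0.15,1,0,0,0,0,0.2],[0.15,1,0,0,0,0,0.2],[0.15,1,0,0,0,0,0.2]]]}}

```text
time_s: 39.15
eef_pos: [0.5424, 0.1072, 0.1474]
orientation: [[-0.99, 0.144, -0.004], [0.144, 0.99, -0.001], [0.004, -0.001, -1.0]]
force: [-0.4, -0.8, -1.0]
gripper_width: 0.507
gripper_force: 61.3
```

Emit:
{"method": "jog_arm", "body": {"moves": [[[0.17,1,0,0,0,0,0.2],[0.17,1,0,0,0,0,0.2],[0.17,1,0,0,0,0,0.2],[0.17,1,0,0,0,0,0.2],[0.17,1,0,0,0,0,0.2],[0.17,1,0,0,0,0,0.2],[0.16,0.86,0,0,0,0.48,0.2],[0,0,0.5,0,0,0,0.2],[0,0,0.5,0,0,0,0.2],[0,0,0.5,0,0,0,0.2],[0,0,0.4,0,0,0,0.2],[0,0,0,0,0,0,0.2],[0,0,0,0,0,0,0.2],[0,0,0,0,0,0,0.2]]]}}

```text
time_s: 40.55
eef_pos: [0.5399, 0.2803, 0.1027]
orientation: [[-0.979, 0.201, 0.001], [0.201, 0.979, 0.001], [-0.001, 0.001, -1.0]]
force: [-0.1, -0.9, -1.1]
gripper_width: 0.51
gripper_force: 61.3
```

```bash
python3 - <<'E'
from h import *
vision.grab_frame("scene");plan([.5390,.2804,.08],-.202)
E
```

```text
at [0.5399 0.2804 0.1028] q6 -0.91 shift shares [ 0.04 -0.01  0.91] turn shares [ 0.01  0.01 -0.01]
```

Home TCP for this one is about .060.

Emit:
{"method": "jog_arm", "body": {"moves": [[[0.04,0,0.2,0,0,0,0.2],[0,0,0.2,0,0,0,0.2],[0,0,0.2,0,0,0,0.2],[0,0,0.2,0,0,0,0.2],[0,0,0,0,0,0,0.2]]]}}

```text
time_s: 41.1
eef_pos: [0.5381, 0.2804, 0.0811]
orientation: [[-0.98, 0.201, -0.001], [0.201, 0.98, -0.001], [0.001, -0.001, -1.0]]
force: [0.5, -0.2, -1.2]
gripper_width: 0.508
gripper_force: 61.3
```

Emit:
{"method": "jog_arm", "body": {"moves": [[[0,0,0.3,0,0,0,0.2],[0,0,0.3,0,0,0,0.2],[0,0,0.2,0,0,0,0.2],[0,0,0.1,0,0,0,0.2],[0,0,0.05,0,0,0,0.2],[0,0,0,0,0,0,0.2],[0,0,0,0,0,0,0.2]]]}}

```text
time_s: 41.8
eef_pos: [0.5381, 0.2804, 0.0603]
orientation: [[-0.98, 0.201, -0.0], [0.201, 0.98, -0.0], [0.0, -0.0, -1.0]]
force: [-4.5, -2.0, 12.0]
gripper_width: 0.508
gripper_force: 62.8
```

Emit:
{"method": "jog_arm", "body": {"moves": [[[0,0,0,0,0,0,-0.4],[0,0,0,0,0,0,-0.4],[0,0,0,0,0,0,-0.4],[0,0,-0.5,0,0,0,-0.4],[0,0,-1,0,0,0,-0.4],[0,0,-1,0,0,0,-0.4],[0,0,-1,0,0,0,-0.4],[0,0,0,0,0,0,-0.4],[0,0,0,0,0,0,-0.4]]]}}

```text
time_s: 42.7
eef_pos: [0.5386, 0.2807, 0.1465]
orientation: [[-0.98, 0.201, 0.001], [0.201, 0.98, 0.001], [-0.001, 0.001, -1.0]]
force: [-0.3, -0.3, -1.3]
gripper_width: 0.702
gripper_force: 0.0
```

```bash
cat >> h.py <<'E'
def armpose(z=.009,n="top"):
    img=vision.grab_frame(n); out=[]
    for b,c,st in blobs(mask(img,"white")):
        r=cv2.minAreaRect(np.argwhere(b)[:,::-1].astype(np.float32)); w=back(n,cv2.boxPoints(r),z)
        l=max(np.linalg.norm(w[0]-w[1]),np.linalg.norm(w[1]-w[2]))
        if not .19<l<.25: continue
        cs,hi=cv2.findContours(b.astype(np.uint8),cv2.RETR_CCOMP,cv2.CHAIN_APPROX_NONE)
        M=[cv2.moments(q) for q,k in zip(cs,hi[0]) if k[3]>=0 and cv2.contourArea(q)>3]
        W=back(n,np.array([[m["m10"]/m["m00"],m["m01"]/m["m00"]] for m in M]),z) if M else []
        print(n,round(l,3),"rect",w.mean(0).round(4),"holes",np.round(W,4).tolist(),"mean",np.mean(W,0).round(4))
    return img
E
python3 - <<'E'
from h import *
i=armpose(); armpose(n="scene")
plan([.562,.0305,.1],.268)
cv2.imwrite("pics/t7_full.png",i[:,:,::-1])
E
```

```text
at [0.5377 0.2802 0.1448] q6 -0.91 shift shares [-2.96 -9.59  1.8 ] turn shares [-0.01 -0.02 -3.92]
```

View pics/t7_full.png

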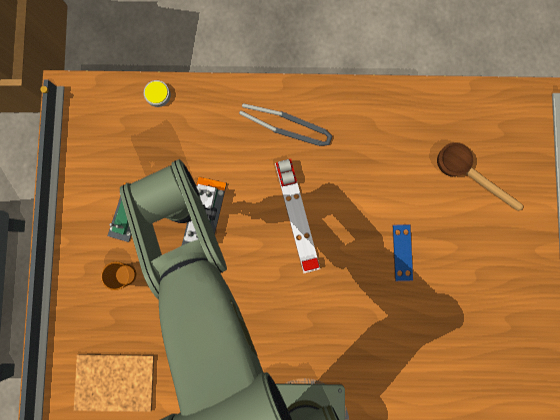

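Emit:
{"method": "jog_arm", "body": {"moves": [[[-0.3,-0.96,0,0,0,0,-0.4],[-0.3,-0.96,0,0,0,0,-0.4],[-0.3,-0.96,0,0,0,0,-0.4],[-0.3,-0.96,0,0,0,0,-0.4],[-0.3,-0.96,0,0,0,0,-0.4],[-0.3,-0.96,0,0,0,0,-0.4],[-0.3,-0.96,0,0,0,0,-0.4],[-0.3,-0.96,0,0,0,0,-0.4],[-0.3,-0.96,0,0,0,0,-0.4],[-0.3,-0.96,0,0,0,0,-0.4],[0,0,0.4,0,0,-0.98,-0.4],[0,0,0.4,0,0,-0.98,-0.4],[0,0,0.4,0,0,-0.98,-0.4],[0,0,0.4,0,0,-0.98,-0.4],[0,0,0,0,0,0,-0.4],[0,0,0,0,0,0,-0.4],[0,0,0,0,0,0,-0.4]]], "newtons": 110}}

```text
time_s: 44.5
eef_pos: [0.5638, 0.0304, 0.1059]
orientation: [[-0.965, -0.263, 0.0], [-0.263, 0.965, 0.0], [-0.0, 0.0, -1.0]]
force: [-0.5, 0.2, -0.1]
gripper_width: 0.701
gripper_force: 0.0
```

```bash
python3 - <<'E'
from h import *
plan([.562,.0305,.0015],.268)
i=vision.grab_frame("scene"); cv2.imwrite("pics/s8_full.png",i[:,:,::-1])
# red castings centroids in scene/initial comparison
for a in (cv2.imread("pics/scene0.png")[:,:,::-1].copy(),i):
    print([ (c.round(1).tolist(),int(st[4])) for b,c,st in blobs(mask(a,"red"),25) if 150<c[1]<270 and 200<c[0]<320])
s=telemetry.sense(); print(s["force"],s["wrist_torque"])
E
```

```text
at [0.5638 0.0304 0.1059] q6 -1.80 shift shares [0.07 0.02 4.18] turn shares [ 0.    0.   -0.01]
[([262.2, 184.5], 110), ([289.2, 253.5], 57)]
[([289.1, 253.5], 59)]
[-0.71991073  0.068424   -0.1493847 ] [-0.00909671 -0.01763802  0.02071024]
```

Emit:
{"method": "jog_arm", "body": {"moves": [[[0.07,0.02,0.9,0,0,0,-0.4],[0,0,1,0,0,0,-0.4],[0,0,1,0,0,0,-0.4],[0,0,0.8,0,0,0,-0.4],[0,0,0.4,0,0,0,-0.4],[0,0,0.06,0,0,0,-0.4],[0,0,0,0,0,0,-0.4],[0,0,0,0,0,0,-0.4],[0,0,0,0,0,0,-0.1],[0,0,0,0,0,0,0.2],[0,0,0,0,0,0,0.2],[0,0,0,0,0,0,0.2],[0,0,0,0,0,0,0.2]]], "newtons": 110}}

```text
time_s: 45.85
eef_pos: [0.5625, 0.0305, 0.0036]
orientation: [[-0.964, -0.265, 0.002], [-0.265, 0.964, 0.0], [-0.002, -0.0, -1.0]]
force: [-1.5, -0.1, 6.4]
gripper_width: 0.486
gripper_force: 110.3
```

```bash
python3 - <<'E'
from h import *
for k in range(2): vision.grab_frame("scene"); s=telemetry.sense(); print(s["eef_pos"],s["force"].round(2),s["wrist_torque"].round(3),s["gripper_force"])
E
```

```text
[0.56252259 0.03053006 0.00352569] [-1.41  0.18  7.92] [0.225 0.291 0.049] 110.29793577035889
[0.56253082 0.03055249 0.00354624] [-1.25  0.33  6.28] [0.276 0.292 0.021] 110.29839048162103
```

Emit:
{"method": "jog_arm", "body": {"moves": [[[0,0,-0.2,0,0,0,0.2],[0,0,-0.3,0,0,0,0.2],[0,0,-0.3,0,0,0,0.2],[0,0,0,0,0,0,0.2],[0,0,0,0,0,0,0.2],[0,0,0,0,0,0,0.2]]]}}

```text
time_s: 46.55
eef_pos: [0.5614, 0.0304, 0.0214]
orientation: [[-0.964, -0.265, -0.001], [-0.265, 0.964, 0.0], [0.001, 0.0, -1.0]]
force: [0.4, -0.5, -7.7]
gripper_width: 0.484
gripper_force: 112.3
```

```bash
python3 - <<'E'
from h import *
for k in range(4): i=vision.grab_frame("scene"); s=telemetry.sense(); print(s["eef_pos"],s["force"].round(2),s["wrist_torque"].round(3),s["gripper_force"],s["gripper_width"])
cv2.imwrite("pics/c9.png",cv2.resize(i[150:275,220:330],None,fx=4.5,fy=4.5,interpolation=cv2.INTER_CUBIC)[:,:,::-1])
E
```

```text
[0.56141528 0.03042177 0.02139428] [ 0.87 -0.46 -7.14] [-0.096  0.135 -0.016] 112.27895930875093 0.4850173493663347
[0.56146859 0.03043032 0.02140275] [ 0.96 -0.15 -6.79] [-0.005  0.167  0.017] 112.28118920931593 0.48786019832925465
[0.56151406 0.03043983 0.021423  ] [-0.13 -0.18 -8.25] [-0.035  0.155 -0.014] 112.28224333841354 0.4878600933119938
[0.56160583 0.03043462 0.02147464] [-0.32 -0.25 -6.84] [-0.01   0.13  -0.026] 112.28138823760673 0.48610556395037774
```

View pics/c9.png

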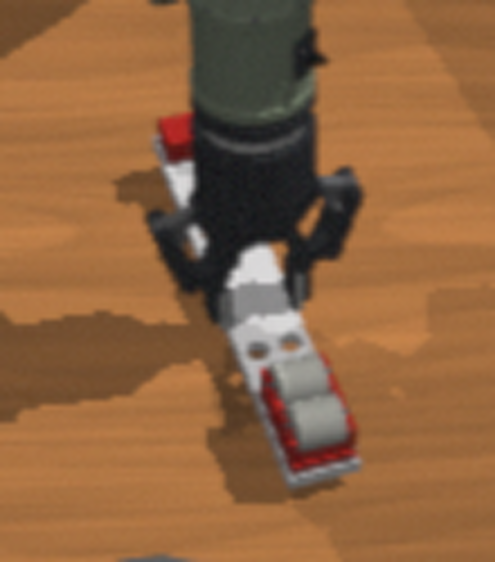

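Emit:
{"method": "jog_arm", "body": {"moves": [[[0,0,0.3,0,0,0,0.2],[0,0,0.3,0,0,0,0.2],[0,0,0.18,0,0,0,0.2],[0,0,0,0,0,0,0.2],[0,0,0,0,0,0,-0.4],[0,0,0,0,0,0,-0.4],[0,0,0,0,0,0,-0.4],[-0.42,0,0,0,0,0,-0.4],[-0.42,0,0,0,0,0,-0.4],[0,0,0.02,0,0,0,-0.4],[0,0,0,0,0,0,-0.1],[0,0,0,0,0,0,0.2],[0,0,0,0,0,0,0.2],[0,0,0,0,0,0,0.2],[0,0,0,0,0,0,0.2]]]}}

```text
time_s: 48.25
eef_pos: [0.5823, 0.0361, 0.0023]
orientation: [[-0.964, -0.265, 0.001], [-0.265, 0.964, 0.0], [-0.001, 0.0, -1.0]]
force: [-0.4, 0.2, 6.3]
gripper_width: 0.491
gripper_force: 110.9
```

Emit:
{"method": "jog_arm", "body": {"moves": [[[0,0,-0.2,0,0,0,0.2],[0,0,-0.3,0,0,0,0.2],[0,0,-0.3,0,0,0,0.2],[0,0,0,0,0,0,0.2],[0,0,0,0,0,0,0.2],[0,0,0,0,0,0,0.2]]]}}

```text
time_s: 48.85
eef_pos: [0.5817, 0.0359, 0.0215]
orientation: [[-0.964, -0.265, -0.001], [-0.265, 0.964, 0.0], [0.001, 0.0, -1.0]]
force: [-0.5, 0.9, -7.5]
gripper_width: 0.493
gripper_force: 112.9
```

```bash
python3 - <<'E'
from h import *
for k in range(4): i=vision.grab_frame("scene"); s=telemetry.sense(); print(s["eef_pos"],s["force"].round(2),s["wrist_torque"].round(3),s["gripper_force"],s["gripper_width"])
E
```

```text
[0.58169893 0.03596521 0.02145171] [-0.28 -0.08 -6.29] [ 0.051 -0.104 -0.028] 112.91209280490875 0.4891694890933596
[0.58177418 0.03598143 0.0214657 ] [ 0.55  0.86 -8.49] [ 0.001 -0.037  0.009] 112.9137521982193 0.48919159871463225
[0.58185724 0.03599253 0.02149327] [-0.66 -0.91 -6.56] [ 0.032 -0.049 -0.04 ] 112.91399538516998 0.49354605327401224
[0.58185053 0.03596915 0.02151776] [-0.2  -0.48 -7.14] [-0.012 -0.035 -0.007] 112.9147258400917 0.49401285989189053
```

Emit:
{"method": "jog_arm", "body": {"moves": [[[0,0,-0.3,0,0,0,0.2],[0,0,-0.5,0,0,0,0.2],[0,0,-0.7,0,0,0,0.2],[0,0,-0.8,0,0,0,0.2],[0,0,-0.8,0,0,0,0.2],[0,0,-0.8,0,0,0,0.2],[0,0,-0.7,0,0,0,0.2],[0,0,-0.4,0,0,0,0.2],[0,0,-0.2,0,0,0,0.2],[0,0,0,0,0,0,0.2],[0,0,0,0,0,0,0.2],[0,0,0,0,0,0,0.2],[0,0,0,0,0,0,0.2],[0,0,0,0,0,0,0.2],[0,0,0,0,0,0,0.2],[0,0,0,0,0,0,0.2],[0,0,0,0,0,0,0.2],[0,0,0,0,0,0,0.2],[0,0,0,0,0,0,0.2]]]}}

```text
time_s: 50.95
eef_pos: [0.5821, 0.036, 0.1518]
orientation: [[-0.964, -0.265, 0.0], [-0.265, 0.964, 0.0], [-0.0, 0.0, -1.0]]
force: [-0.3, 0.0, -7.6]
gripper_width: 0.495
gripper_force: 113.1
```

```bash
python3 - <<'E'
from h import *
M=[]
for k in range(3): i=vision.grab_frame("scene"); s=telemetry.sense(); M.append(np.r_[s["force"],s["wrist_torque"]])
print(np.mean(M,0).round(3)); plan([.55,.28,.15],-.202)
c=np.array([.5818,.036])-.045*np.array([np.cos(.268),np.sin(.268)]); z=s["eef_pos"][2]-.0025
# expected corners (level) of the bar and the two castings in the scene picture
B=box(c[0],c[1],.268,.308,.046,z,z+.01,-.15); i=i.copy()
for p in proj("scene",B): cv2.circle(i,tuple(int(v) for v in np.round(p)),1,(0,255,0),-1)
cv2.imwrite("pics/c10.png",cv2.resize(i[80:270,200:340],None,fx=3.1,fy=3.1,interpolation=cv2.INTER_NEAREST)[:,:,::-1])
j=vision.grab_frame("top"); j=j.copy()
E
```

```text
[-6.620e-01 -2.470e-01 -7.559e+00 -2.400e-02 -5.000e-03 -1.200e-02]
at [0.5821 0.036  0.1518] q6 -1.80 shift shares [-1.35  9.75  0.07] turn shares [0.   0.   3.92]
```

View pics/c10.png

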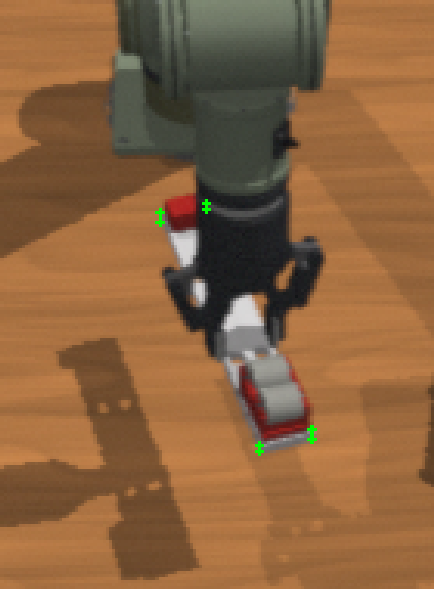

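Emit:
{"method": "jog_arm", "body": {"moves": [[[-0.1,0.35,0,0,0,0,0.2],[-0.2,0.72,0,0,0,0,0.2],[-0.23,0.8,0,0,0,0,0.2],[-0.23,0.8,0,0,0,0,0.2],[-0.23,0.8,0,0,0,0,0.2],[-0.23,0.8,0,0,0,0,0.2],[-0.23,0.8,0,0,0,0,0.2],[-0.23,0.8,0,0,0,0,0.2],[-0.23,0.8,0,0,0,0,0.2],[-0.23,0.8,0,0,0,0,0.2],[-0.23,0.8,0,0,0,0,0.2],[-0.16,0.6,0,0,0,0,0.2],[0,0,0,0,0,0,0.2]]]}}

```text
time_s: 52.45
eef_pos: [0.584, 0.2692, 0.1516]
orientation: [[-0.964, -0.267, 0.0], [-0.267, 0.964, 0.001], [-0.0, 0.001, -1.0]]
force: [0.1, -1.0, -7.1]
gripper_width: 0.488
gripper_force: 113.1
```

Emit:
{"method": "jog_arm", "body": {"moves": [[[0,0,0,0,0,0.2,0.2],[0,0,0,0,0,0.5,0.2],[0,0,0,0,0,0.6,0.2],[0,0,0,0,0,0.6,0.2],[0,0,0,0,0,0.6,0.2],[0,0,0,0,0,0.6,0.2],[0,0,0,0,0,0.5,0.2],[0,0,0,0,0,0.3,0.2],[0,0,0,0,0,0,0.2],[0,0,0,0,0,0,0.2],[0,0,0,0,0,0,0.2]]]}}

```text
time_s: 53.55
eef_pos: [0.5844, 0.2662, 0.1518]
orientation: [[-0.98, 0.199, -0.0], [0.199, 0.98, -0.0], [0.0, -0.0, -1.0]]
force: [-0.5, -0.6, -6.2]
gripper_width: 0.49
gripper_force: 113.1
```

```bash
python3 - <<'E'
from h import *
i=vision.grab_frame("scene").copy(); j=vision.grab_frame("top").copy(); s=telemetry.sense()
plan([.5831,.2714,.1],-.202)
O=s["orientation"]; yaw=np.arctan2(-O[1,0],-O[0,0]); e=s["eef_pos"]; z=e[2]-.0024; d=np.array([np.cos(yaw),np.sin(yaw)])
print("yaw",yaw,s["force"].round(2),s["wrist_torque"].round(3))
for im,n,off in((i,"scene",np.array([0,.0])),(j,"top",np.array([.0015,-.002]))):
    c=e[:2]-.045*d+off
    for P in (box(c[0],c[1],yaw,.308,.046,z,z+.01,-.15),):
        for p in proj(n,P): 
            q=np.round(p).astype(int); im[q[1],q[0]]=(0,255,0)
o=np.zeros((590,790,3),np.uint8)
a=cv2.resize(j[130:260,150:240],None,fx=4.4,fy=4.4,interpolation=cv2.INTER_NEAREST); b=cv2.resize(i[110:240,325:405],None,fx=4.5,fy=4.5,interpolation=cv2.INTER_NEAREST)
o[:a.shape[0],:a.shape[1]]=a; o[:b.shape[0],400:400+b.shape[1]]=b
cv2.imwrite("pics/c11.png",o[:,:,::-1]); 
E
```

```text
at [0.5844 0.2664 0.1518] q6 -0.96 shift shares [0.09 0.19 2.07] turn shares [0.   0.   0.02]
yaw -0.2000554389412897 [ 0.55  0.39 -8.29] [ 0.01  -0.051 -0.033]
```

View pics/c11.png

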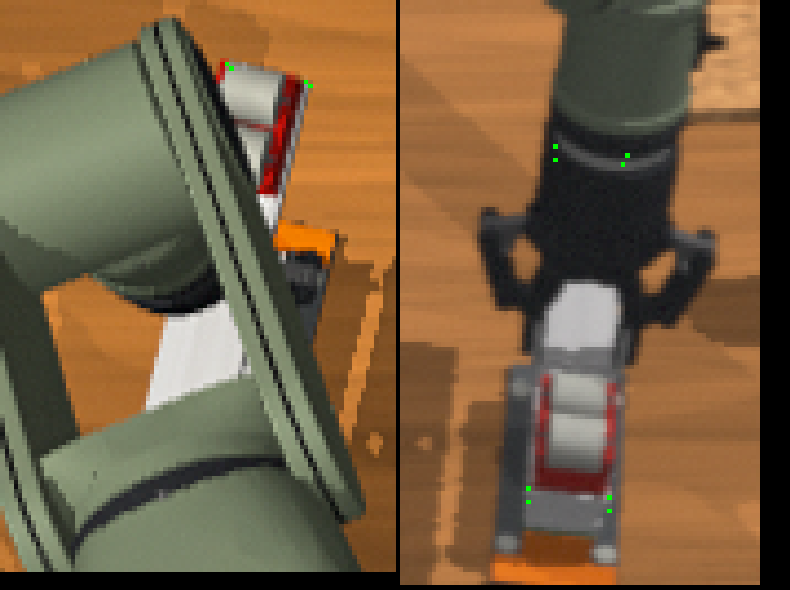

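Emit:
{"method": "jog_arm", "body": {"moves": [[[0.09,0.19,0.2,0,0,0.02,0.2],[0,0,0.4,0,0,0,0.2],[0,0,0.5,0,0,0,0.2],[0,0,0.5,0,0,0,0.2],[0,0,0.3,0,0,0,0.2],[0,0,0.1,0,0,0,0.2],[0,0,0,0,0,0,0.2],[0,0,0,0,0,0,0.2],[0,0,0,0,0,0,0.2],[0,0,0,0,0,0,0.2]]]}}

```text
time_s: 54.65
eef_pos: [0.5834, 0.2718, 0.1024]
orientation: [[-0.98, 0.201, 0.001], [0.201, 0.98, 0.001], [-0.001, 0.001, -1.0]]
force: [0.5, -0.9, -7.5]
gripper_width: 0.493
gripper_force: 113.1
```

```bash
python3 - <<'E'
from h import *
i=vision.grab_frame("scene"); j=vision.grab_frame("top"); cv2.imwrite("pics/s12.png",i[:,:,::-1]); cv2.imwrite("pics/t12.png",j[:,:,::-1])
vision.grab_frame("top");plan([.5831,.2714,.08],-.202)
s=telemetry.sense(); print(s["eef_pos"],s["force"].round(2),s["wrist_torque"].round(3))
o=np.zeros((590,790,3),np.uint8)
a=cv2.resize(j[140:190,180:240],None,fx=6.5,fy=6.5,interpolation=cv2.INTER_CUBIC); b=cv2.resize(i[165:245,335:390],None,fx=7,fy=7,interpolation=cv2.INTER_CUBIC)
o[:a.shape[0],:a.shape[1]]=a; o[:b.shape[0],400:400+b.shape[1]]=b
cv2.imwrite("pics/c12.png",o[:,:,::-1])
e=s["eef_pos"]; c=e[:2]-.045*np.array([np.cos(-.202),np.sin(-.202)]); z=e[2]-.0024
H=lambda x,y,zz,off:[c[0]+off[0]+np.cos(-.202)*x+np.sin(.202)*y,c[1]+off[1]+np.sin(-.202)*x+np.cos(.202)*y,zz]
print("top end corners",((proj("top",[H(.158,.023,z+.01,(.0018,-.002)),H(.158,-.023,z+.01,(.0018,-.002))])+.5-[180,140])*6.5).round(0).tolist())
print("scene end corners top/bottom",((proj("scene",[H(.158,y,zz,(.0012,.0001)) for y in(-.023,.023) for zz in (z,z+.01)])+.5-[335,165])*7+[400,0]).round(0).tolist())
E
```

```text
at [0.5832 0.2717 0.1021] q6 -0.95 shift shares [ 0.   -0.01  0.89] turn shares [ 0.  0. -0.]
[0.58317273 0.27173263 0.10213122] [-0.06 -0.37 -8.04] [ 0.036 -0.019  0.009]
top end corners [[148.0, 60.0], [262.0, 85.0]]
scene end corners top/bottom [[527.0, 482.0], [530.0, 465.0], [650.0, 497.0], [654.0, 480.0]]
```

View pics/c12.png

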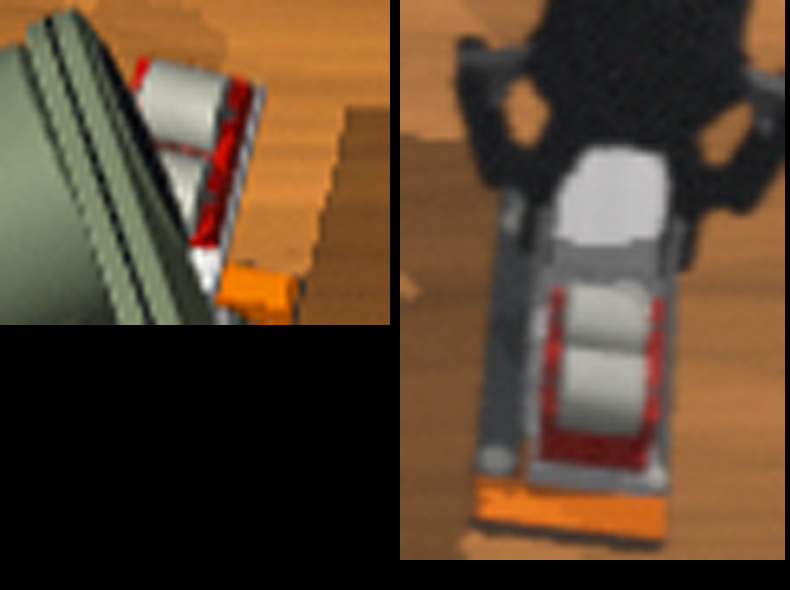

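Emit:
{"method": "jog_arm", "body": {"moves": [[[0,0,0.2,0,0,0,0.2],[0,0,0.2,0,0,0,0.2],[0,0,0.2,0,0,0,0.2],[0,0,0.1,0,0,0,0.2],[0,0,0,0,0,0,0.2]]]}}

```text
time_s: 55.3
eef_pos: [0.5827, 0.2715, 0.0835]
orientation: [[-0.98, 0.201, -0.001], [0.201, 0.98, -0.001], [0.001, -0.001, -1.0]]
force: [0.1, -0.1, -8.0]
gripper_width: 0.496
gripper_force: 113.1
```

Emit:
{"method": "jog_arm", "body": {"moves": [[[0,0,0.2,0,0,0,0.2],[0,0,0.2,0,0,0,0.2],[0,0,0.1,0,0,0,0.2],[0,0,0.08,0,0,0,0.2],[0,0,0.05,0,0,0,0.2],[0,0,0,0,0,0,0.2],[0,0,0,0,0,0,0.2]]]}}

```text
time_s: 56.0
eef_pos: [0.5834, 0.2718, 0.0694]
orientation: [[-0.98, 0.201, 0.001], [0.201, 0.98, 0.001], [-0.001, 0.001, -1.0]]
force: [-0.5, -0.7, -0.1]
gripper_width: 0.495
gripper_force: 113.9
```

Emit:
{"method": "jog_arm", "body": {"moves": [[[0,0,0,0,0,0,-0.4],[0,0,0,0,0,0,-0.4],[0,0,0,0,0,0,-0.4],[0,0,0,0,0,0,-0.4],[0,0,-0.5,0,0,0,-0.4],[0,0,-1,0,0,0,-0.4],[0,0,-1,0,0,0,-0.4],[0,0,-1,0,0,0,-0.4],[0,0,-0.5,0,0,0,-0.4],[0.05,-1,0,0,0,0,-0.4],[0.05,-1,0,0,0,0,-0.4],[0.05,-1,0,0,0,0,-0.4],[0.05,-1,0,0,0,0,-0.4]]], "newtons": 60}}

```text
time_s: 57.3
eef_pos: [0.5576, 0.1738, 0.1687]
orientation: [[-0.98, 0.201, -0.0], [0.201, 0.98, -0.0], [0.0, -0.0, -1.0]]
force: [-0.1, 0.2, -0.6]
gripper_width: 0.699
gripper_force: 0.0
```

Emit:
{"method": "jog_arm", "body": {"moves": [[[0.05,-1,0,0,0,0,-0.4],[0.05,-1,0,0,0,0,-0.4],[0.05,-1,0,0,0,0,-0.4],[0.05,-1,0,0,0,0,-0.4],[0.05,-1,0,0,0,0,-0.4],[0.05,-1,0,0,0,0,-0.4],[0.05,-1,0,0,0,0,-0.4],[0.05,-1,0,0,0,0,-0.4],[0.05,-1,0,0,0,0,-0.4],[0.05,-1,0,0,0,0,-0.4],[0.05,-1,0,0,0,0,-0.4],[0.05,-1,0,0,0,0,-0.4],[0,0,0,0,0,0,-0.4],[0,0,0,0,0,0,-0.4]]]}}

```text
time_s: 58.7
eef_pos: [0.483, -0.1162, 0.1687]
orientation: [[-0.979, 0.202, 0.0], [0.202, 0.979, 0.001], [-0.0, 0.001, -1.0]]
force: [0.6, 0.5, -0.1]
gripper_width: 0.699
gripper_force: 0.0
```

```bash
python3 - <<'E'
from h import *
for n in("scene","top"):
  for p,l,bm,img,st in plates("blue",.006,n):
    if .1<l<.2 and p[0]<.8: f=fit(n,bm,p,.15,.046,0,.006); print(n,np.round(p,4),round(l,3),np.round(f[0],4),round(f[1],3))
a=cv2.imread("pics/scene0.png")[:,:,::-1].copy()
for bm,c,st in blobs(mask(a,"blue")):
    if st[4]<2000 and c[1]>150: print("orig scene",fit("scene",bm,np.array([.4476,-.261,.037]),.15,.046,0,.006))
plan([.4464,-.2605,.03],.0376)
img=vision.grab_frame("scene"); cv2.imwrite("pics/s13.png",img[:,:,::-1])
j=vision.grab_frame("top"); 
o=np.zeros((590,790,3),np.uint8)
a=cv2.resize(j[130:260,170:245],None,fx=4.4,fy=4.4,interpolation=cv2.INTER_CUBIC); b=cv2.resize(img[150:250,325:400],None,fx=5.2,fy=5.2,interpolation=cv2.INTER_CUBIC)
o[:a.shape[0],:a.shape[1]]=a; o[:b.shape[0],400:400+b.shape[1]]=b; cv2.imwrite("pics/c13.png",o[:,:,::-1])
E
```

```text
scene [ 0.451  -0.26   -3.0848] 0.152 [ 0.4475 -0.2604 -3.0779] 0.164
orig scene (array([ 0.44750609, -0.26111399,  0.06322383]), np.float64(0.15881941875282607))
at [ 0.4832 -0.1155  0.1686] q6 -1.63 shift shares [ 0.28 -5.98  5.54] turn shares [ 0.  0. -2.]
```

View pics/c13.png

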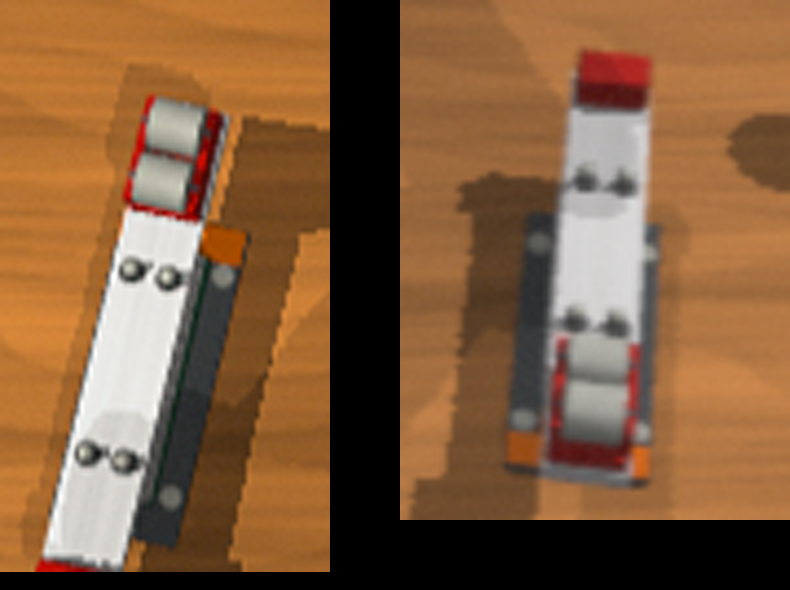

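Emit:
{"method": "jog_arm", "body": {"moves": [[[0.05,-1,0,0,0,0,-0.4],[0.05,-1,0,0,0,0,-0.4],[0.05,-1,0,0,0,0,-0.4],[0.05,-1,0,0,0,0,-0.4],[0.05,-1,0,0,0,0,-0.4],[0.03,-0.98,0,0,0,0,-0.4],[0,0,0.6,0,0,-1,-0.4],[0,0,0.6,0,0,-1,-0.4],[0,0,0.6,0,0,0,-0.4],[0,0,0.6,0,0,0,-0.4],[0,0,0,0,0,0,-0.4],[0,0,0,0,0,0,-0.4],[0,0,0,0,0,0,-0.4]]]}}

```text
time_s: 60.2
eef_pos: [0.4469, -0.2612, 0.1094]
orientation: [[-0.999, -0.038, 0.001], [-0.038, 0.999, -0.001], [-0.001, -0.001, -1.0]]
force: [-0.8, -0.3, 0.2]
gripper_width: 0.699
gripper_force: 0.0
```

```bash
python3 - <<'E'
from h import *
plan([.4464,-.2605,.0],.0376)
E
```

```text
at [ 0.4469 -0.2612  0.1094] q6 -2.16 shift shares [0.03 0.03 4.37] turn shares [-0.01  0.01  0.  ]
```

Emit:
{"method": "jog_arm", "body": {"moves": [[[0.03,0.03,1,0,0,0,-0.4],[0,0,1,0,0,0,-0.4],[0,0,1,0,0,0,-0.4],[0,0,0.8,0,0,0,-0.4],[0,0,0.4,0,0,0,-0.4],[0,0,0.18,0,0,0,-0.4],[0,0,0,0,0,0,-0.4],[0,0,0,0,0,0,-0.4],[0,0,0,0,0,0,-0.1],[0,0,0,0,0,0,0.2],[0,0,0,0,0,0,0.2],[0,0,0,0,0,0,0.2],[0,0,0,0,0,0,0.2]]]}}

```text
time_s: 61.5
eef_pos: [0.446, -0.2608, 0.0005]
orientation: [[-0.999, -0.038, 0.002], [-0.038, 0.999, -0.001], [-0.002, -0.001, -1.0]]
force: [-1.1, 1.4, 7.2]
gripper_width: 0.505
gripper_force: 59.9
```

Emit:
{"method": "jog_arm", "body": {"moves": [[[0,0,-0.3,0,0,0,0.2],[0,0,-0.7,0,0,0,0.2],[0,0,-1,0,0,0,0.2],[0,0,-1,0,0,0,0.2],[0,0,-1,0,0,0,0.2],[0,0,-1,0,0,0,0.2],[0,0,-1,0,0,0,0.2],[0,0,-0.8,0,0,0,0.2],[0,0,0,0,0,0,0.2],[0,0,0,0,0,0,0.2]]]}}

```text
time_s: 62.5
eef_pos: [0.4449, -0.2602, 0.1688]
orientation: [[-0.999, -0.038, -0.0], [-0.038, 0.999, 0.0], [0.0, 0.0, -1.0]]
force: [0.3, -0.3, -3.3]
gripper_width: 0.506
gripper_force: 61.5
```

```bash
python3 - <<'E'
from h import *
plan([.5390,.2804,.17],-.202); print(telemetry.sense()["gripper_force"])
for p,l,bm,img,st in plates("blue",.006,"scene",z0=telemetry.sense()["eef_pos"][2]-.001,amin=100):
    if p[0]<.8: print(np.round(p,4),round(l,3),st)
E
```

```text
at [ 0.4449 -0.2602  0.1688] q6 -2.16 shift shares [-4.57 21.47 -0.04] turn shares [ 0. -0.  2.]
61.521281003952026
[-0.5186 -0.5649  0.1538] 0.174 [108   0  37  19 534]
[ 0.4515 -0.2607 -3.0746] 0.155 [163 141  17  36 421]
```

Emit:
{"method": "jog_arm", "body": {"moves": [[[-0.2,0.8,0,0,0,0,0.2],[-0.21,1,0,0,0,0,0.2],[-0.21,1,0,0,0,0,0.2],[-0.21,1,0,0,0,0,0.2],[-0.21,1,0,0,0,0,0.2],[-0.21,1,0,0,0,0,0.2],[-0.21,1,0,0,0,0,0.2],[-0.21,1,0,0,0,0,0.2],[-0.21,1,0,0,0,0,0.2],[-0.21,1,0,0,0,0,0.2],[-0.21,1,0,0,0,0,0.2],[-0.21,1,0,0,0,0,0.2],[-0.21,1,0,0,0,0,0.2],[-0.21,1,0,0,0,0,0.2],[-0.21,1,0,0,0,0,0.2],[-0.21,1,0,0,0,0,0.2],[-0.21,1,0,0,0,0,0.2],[-0.21,1,0,0,0,0,0.2],[-0.21,1,0,0,0,0,0.2],[-0.21,1,0,0,0,0,0.2]]]}}

```text
time_s: 64.55
eef_pos: [0.5305, 0.2388, 0.1669]
orientation: [[-0.999, -0.038, -0.004], [-0.038, 0.999, -0.002], [0.004, -0.001, -1.0]]
force: [0.0, 0.1, -3.3]
gripper_width: 0.504
gripper_force: 61.6
```

Emit:
{"method": "jog_arm", "body": {"moves": [[[-0.19,1,0,0,0,0,0.2],[-0.19,0.67,0,0,0,0,0.2],[0,0,0,0,0,1,0.2],[0,0,0,0,0,1,0.2],[0,0,0,0,0,0,0.2],[0,0,0,0,0,0,0.2],[0,0,0,0,0,0,0.2]]]}}

```text
time_s: 65.25
eef_pos: [0.5393, 0.2799, 0.1687]
orientation: [[-0.98, 0.2, -0.001], [0.2, 0.98, -0.0], [0.001, -0.0, -1.0]]
force: [-0.1, -0.6, -1.9]
gripper_width: 0.508
gripper_force: 61.6
```

```bash
python3 - <<'E'
from h import *
vision.grab_frame("scene"); plan([.5389,.2804,.1],-.202)
E
```

```text
at [0.5393 0.2799 0.1688] q6 -0.91 shift shares [0.02 0.02 2.75] turn shares [-0. -0.  0.]
```

Emit:
{"method": "jog_arm", "body": {"moves": [[[0.02,0.02,0.5,0,0,0,0.2],[0,0,0.8,0,0,0,0.2],[0,0,0.8,0,0,0,0.2],[0,0,0.4,0,0,0,0.2],[0,0,0.2,0,0,0,0.2],[0,0,0,0,0,0,0.2],[0,0,0,0,0,0,0.2],[0,0,0,0,0,0,0.2]]]}}

```text
time_s: 66.1
eef_pos: [0.5396, 0.2811, 0.1025]
orientation: [[-0.98, 0.201, 0.002], [0.201, 0.98, 0.001], [-0.002, 0.001, -1.0]]
force: [0.8, -0.4, -1.8]
gripper_width: 0.503
gripper_force: 61.6
```

```bash
python3 - <<'E'
from h import *
vision.grab_frame("scene"); plan([.5389,.2804,.0865],-.202)
E
```

```text
at [0.5395 0.2811 0.1025] q6 -0.91 shift shares [ 0.02 -0.03  0.64] turn shares [ 0.01  0.01 -0.  ]
```

Emit:
{"method": "jog_arm", "body": {"moves": [[[0.02,-0.03,0.2,0,0,0,0.2],[0,0,0.2,0,0,0,0.2],[0,0,0.2,0,0,0,0.2],[0,0,0.1,0,0,0,0.2],[0,0,0,0,0,0,0.2],[0,0,0,0,0,0,0.2]]]}}

```text
time_s: 66.75
eef_pos: [0.5384, 0.2802, 0.084]
orientation: [[-0.98, 0.201, -0.0], [0.201, 0.98, 0.0], [0.0, 0.0, -1.0]]
force: [-0.2, 0.3, -2.3]
gripper_width: 0.505
gripper_force: 61.6
```

Emit:
{"method": "jog_arm", "body": {"moves": [[[0,0,0.15,0,0,0,0.2],[0,0,0.12,0,0,0,0.2],[0,0,0.08,0,0,0,0.2],[0,0,0,0,0,0,0.2],[0,0,0,0,0,0,0.2]]]}}

```text
time_s: 67.25
eef_pos: [0.5386, 0.2803, 0.0775]
orientation: [[-0.98, 0.201, 0.001], [0.201, 0.98, 0.001], [-0.001, 0.001, -1.0]]
force: [-2.8, -0.7, 9.6]
gripper_width: 0.504
gripper_force: 63.3
```

Home at the expected height. Release, retreat and check.

Emit:
{"method": "jog_arm", "body": {"moves": [[[0,0,0,0,0,0,-0.4],[0,0,0,0,0,0,-0.4],[0,0,0,0,0,0,-0.4],[0,0,0,0,0,0,-0.4],[0,0,-0.5,0,0,0,-0.4],[0,0,-1,0,0,0,-0.4],[0,0,-1,0,0,0,-0.4],[0,0,-1,0,0,0,-0.4],[0,-1,-0.5,0,0,0,-0.4],[0,-1,0,0,0,0,-0.4],[0,-1,0,0,0,0,-0.4],[0,-1,0,0,0,0,-0.4],[0,-1,0,0,0,0,-0.4],[0,-1,0,0,0,0,-0.4],[0,-1,0,0,0,0,-0.4],[0,-1,0,0,0,0,-0.4],[0,-1,0,0,0,0,-0.4],[0,-1,0,0,0,0,-0.4],[0,0,0,0,0,0,-0.4],[0,0,0,0,0,0,-0.4]]]}}

```text
time_s: 69.25
eef_pos: [0.4884, 0.0352, 0.1761]
orientation: [[-0.979, 0.202, 0.001], [0.202, 0.979, 0.001], [-0.001, 0.001, -1.0]]
force: [0.6, 1.4, 0.1]
gripper_width: 0.701
gripper_force: 0.0
```

```bash
python3 - <<'E'
from h import *
# whole-silhouette fit of the blue plate at its home height, and at 10 mm too high for comparison
for n in("top","scene"):
    for z0 in(.077,.091):
        for p,l,bm,img,st in plates("blue",.006,n,z0=z0,amin=100):
            if .1<l<.2 and .3<p[0]<.8: f=fit(n,bm,p,.15,.046,z0,z0+.006); print(n,z0,"len %.3f"%l,np.round(f[0],4),round(f[1],3))
    cv2.imwrite(f"pics/{n}_end.png",img[:,:,::-1])
o=cv2.imread("pics/top0.png").astype(int); e=cv2.imread("pics/top_end.png").astype(int)
for nm,(a,b,c,d) in dict(jacks=(95,150,235,335),wood=(140,212,435,525),tumbler=(260,292,98,138)).items(): print(nm,np.abs(o-e)[a:b,c:d].mean().round(2))
E
```

```text
top 0.077 len 0.148 [ 0.541   0.2782 -0.2025] 0.047
top 0.091 len 0.147 [ 0.5404  0.2759 -0.2055] 0.061
scene 0.077 len 0.138 [0.5292 0.2822 2.9367] 0.194
scene 0.091 len 0.136 [0.5422 0.2786 2.9301] 0.225
jacks 6.81
wood 11.19
tumbler 8.91
```

```bash
python3 -c "
from bench import order
print(order.finish_job())"
```

```text
the job is handed in; nothing more can be done
None
```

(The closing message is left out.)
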